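# Fix and rack the shield panels of the altar lamp

## Robot

A 6-joint arm with a two-finger parallel gripper is mounted at the origin on the work surface. World frame = base frame: x ahead of the robot, y to its left, z up, the work surface at z = 0. Lengths are in mm, angles in rad, forces in N, time in s.
With the tool pointing down it reaches from about 275 to 1000 mm from the base axis. Payload 8.4 kg.
Tool frame: the origin (TCP) lies at the centre of the arm's flange, where the gripper is bolted on; the fingertips stand 173 mm ahead of it and the grasp point (between the pads) lies 155 mm ahead of it (r.nose_length is the distance from the TCP to the fingertips, in mm); z points along the fingers, y is the direction in which the jaws open and shut (so a half turn about z gives the same grasp; the last joint's range is limited). The gripper opens to 85 mm and grips with 20 to 120 N. Pads are 22 mm wide; open, the fingers measure 114 mm over their backs; the gripper's body (76 mm by 85 mm) begins 54 mm behind the grasp point. The pads swing forward as they close: fully open they stand 13 mm farther back than shut.
Start: joints at [-1.108, 0.353, 1.633, -0, 1.155, -0.002], TCP at [280.152, -558.699, 404.681] pointing down, gripper open.
Joint ranges: [-2.63, 2.63], [-0.92, 2.1], [0.06, 2.66], [-1.3, 4.44], [0, 2.69], [-3.02, 3.02]. Speed limits (rad/s): [2.22, 2.22, 2.79, 3.14, 3.14, 3.14].

## Interface

Orientations are given as [roll, pitch, yaw] about the fixed x, y, z axes, in that order (R = Rz(yaw) Ry(pitch) Rx(roll)).
In Python, from rig import r, grab_frame, workorder gives the robot as it stands.
- The arm moves only by the tool carry_out, never from a script. Its argument "steps" is a list that holds one entry, the list of rows, each a list of 5 numbers: the opening in per cent of the stroke, from 0 (shut) to 100 (fully open), then the shift along the tool's x, y, z in m, then the turn about the tool's z in degrees. In form: [[[jaw, x, y, z, spin], ...]]. A call has 1 to 8 rows; each row is the pose to reach, as a shift and turn from the pose measured when the call began, along the tool's axes at that moment; what a row does not reach only later rows make up. A row lasts 1/10 s, in which the tool goes at most 50 mm and 8.59 degrees, less where a joint would pass 70% of its speed; a pose out of reach is approached as far as the arm can. A call with a gripper value outside its range is refused whole. The fingers move at their own pace and stop on an object; "squeeze" is the grip in N (left out, the last holds). Time passes only in rows, so rows that repeat a pose let the fingers close. It gives the time, the measured TCP pose, the force and the opening at its end, in the units of the state.
- r.sense(): the state, without advancing time (a new reading comes with each control period).
- grab_frame(name): name is "scene" or "top" or "wrist"; returns a dict with "image" (420x560x3 uint8, red, green, blue), "intrinsics" (3x3 intrinsics, pixels), "eye" and "rotation" of the camera in the world; the wrist camera has in their place "T_tool_cam" (4x4, takes a point from camera to tool coordinates, whose origin is the TCP and whose axes are the flange's). Camera axes: x right, y up, looking along -z (the intrinsics and any distortion apply to the point x, -y, -z); pixel columns grow to the right and rows downward; lengths in mm; the calibration is good to about 2 mm. A picture is of the moment at which its call begins: read the wrist's pose just before it. There is no depth.
- workorder.sign_off(): hands the job in, once; it reports no verdict.
The state is a dict: "clock": time; "qpos": joint angles; "qvel": joint speeds; "joint_efforts": joint torques, N m; "eef_pos": TCP position; "tcp_rot": TCP orientation; "contact_force": force on the tool from outside, world axes, zero at the start; "wrist_torque": the same for the moment, N m; "opening": opening from 0.0 (shut) to 1.0 (fully open).
Only numpy, scipy, OpenCV 4.12 (cv2) and the standard library are available. Lean on these libraries where they do the work, as an engineer would, in place of code of your own. Each camera call takes 0.05 s, during which the arm holds its last target.

## Task

Three or four of the altar lamp's brass-faced shield panels lie on the slab with their sprung studs still standing proud: knock every stud fully home with brisk blows of the mallet, never with the fingers, and put the mallet back on its rest with the head standing on the pad and the handle on the ledge. Stand every panel squarely on its lower edge in the slotted rack, hanging tongue uppermost, each in a slot of its own, and leave the ciborium, globe, burner cup and mirror where they are.

Things in the scene. Friction and masses are not known exactly. Their poses are not given: they have to be found in the camera images.
- rack: fixed dark oak rack. Base board 222 x 100 x 12 mm; six upright dividers (21 mm thick, 84 mm long, tops 52 mm above the slab) leave five slots 19 mm wide, their middles at x = -80, -40, 0, 40, 80 mm, y = 0, floor 12 mm above the slab. Origin: on the slab under the middle; x across the slots, y along each slot, z up
- mallet: 0.3 kg mallet. White nylon head: upright cylinder 38 mm diameter, 76 mm long. Flat-sided rosewood handle 20 mm wide (y), 22 mm high, axis 38 mm above the head's lower face, runs towards -x to 205 mm from the head's axis; grip it 65 mm from that axis, fingers closing along y. Origin: centre of the lower (striking) face; z up along the head. At first it stands on that face, handle on the ledge
- mallet_end (a point): free end of the mallet's handle, on its axis, 205 mm from the head's axis, 38 mm above the lower face; axes as the mallet's
- mallet_rest: fixed mallet rest: a thin leather pad 70 x 80 mm, flush with the slab, where the head stands (origin: on the slab at the pad's middle); 150 mm away towards -x an oak ledge along y, 26.5 mm high, 108 mm long, with a cheek 45 mm high at each end (92 mm apart inside), carries the handle. z up
- ciborium: silver-plated ciborium, 94 mm diameter, 184 mm tall; bystander. Origin under its middle
- globe: ruby glass globe of the lamp, 112 mm diameter, 122 mm tall; bystander. Origin under its middle
- burner_cup: brass bayonet burner cup, 68 mm diameter, 50 mm tall; bystander. Origin under its middle
- mirror: inspection mirror lying flat, round glass 76 mm wide, rosewood handle, 194 mm long over all; bystander. Origin under its middle
- panel1: shield panel of the lamp, walnut faced with brass, 104 x 76 x 12 mm, about 0.2 kg, lying brass face up; None if absent. Origin: centre of its underside; x along its length towards the end with the hanging tongue, y across, z out of the brass face. Tongue's hinge pin: along y, 58 mm from the origin in x, at half thickness, 110 mm from the lower edge (the other end)
- stud1 (a joint): how far the panel's sprung split stud is driven in, m: 0 to 0.003 at the start (its head 6 to 9 mm off the face), 0.009 when the head sits home on the face (hard stop). It moves along the panel's -z, needs 8 to 12 N, and stays where it is left
- stud1_top (a point): middle of the top of the stud's brass head, 20 mm diameter, 5 mm thick; on the panel's middle line, 14 mm from its centre towards the tongue. Panel flat on the slab: 17 mm above the slab when home, up to 26 mm when out
- tongue1_mid (a point): grip point of the brass tongue, 32 mm from its hinge pin; z points along it away from the pin, y is the panel's. 26 mm wide (y; pinch it so), 8 mm thick, reaches 48 mm from the pin. At first it stands off the face, leaning outwards 0 to 0.4 rad; it swings on past straight out to the back, with light friction: a panel lifted by its tongue swings down about the pin and hangs upright
- panel2: shield panel of the lamp, walnut faced with brass, 104 x 76 x 12 mm, about 0.2 kg, lying brass face up; None if absent. Origin: centre of its underside; x along its length towards the end with the hanging tongue, y across, z out of the brass face. Tongue's hinge pin: along y, 58 mm from the origin in x, at half thickness, 110 mm from the lower edge (the other end)
- stud2 (a joint): how far the panel's sprung split stud is driven in, m: 0 to 0.003 at the start (its head 6 to 9 mm off the face), 0.009 when the head sits home on the face (hard stop). It moves along the panel's -z, needs 8 to 12 N, and stays where it is left
- stud2_top (a point): middle of the top of the stud's brass head, 20 mm diameter, 5 mm thick; on the panel's middle line, 14 mm from its centre towards the tongue. Panel flat on the slab: 17 mm above the slab when home, up to 26 mm when out
- tongue2_mid (a point): grip point of the brass tongue, 32 mm from its hinge pin; z points along it away from the pin, y is the panel's. 26 mm wide (y; pinch it so), 8 mm thick, reaches 48 mm from the pin. At first it stands off the face, leaning outwards 0 to 0.4 rad; it swings on past straight out to the back, with light friction: a panel lifted by its tongue swings down about the pin and hangs upright
- panel3: shield panel of the lamp, walnut faced with brass, 104 x 76 x 12 mm, about 0.2 kg, lying brass face up; None if absent. Origin: centre of its underside; x along its length towards the end with the hanging tongue, y across, z out of the brass face. Tongue's hinge pin: along y, 58 mm from the origin in x, at half thickness, 110 mm from the lower edge (the other end)
- stud3 (a joint): how far the panel's sprung split stud is driven in, m: 0 to 0.003 at the start (its head 6 to 9 mm off the face), 0.009 when the head sits home on the face (hard stop). It moves along the panel's -z, needs 8 to 12 N, and stays where it is left
- stud3_top (a point): middle of the top of the stud's brass head, 20 mm diameter, 5 mm thick; on the panel's middle line, 14 mm from its centre towards the tongue. Panel flat on the slab: 17 mm above the slab when home, up to 26 mm when out
- tongue3_mid (a point): grip point of the brass tongue, 32 mm from its hinge pin; z points along it away from the pin, y is the panel's. 26 mm wide (y; pinch it so), 8 mm thick, reaches 48 mm from the pin. At first it stands off the face, leaning outwards 0 to 0.4 rad; it swings on past straight out to the back, with light friction: a panel lifted by its tongue swings down about the pin and hangs upright
- panel4: shield panel of the lamp, walnut faced with brass, 104 x 76 x 12 mm, about 0.2 kg, lying brass face up; None if absent. Origin: centre of its underside; x along its length towards the end with the hanging tongue, y across, z out of the brass face. Tongue's hinge pin: along y, 58 mm from the origin in x, at half thickness, 110 mm from the lower edge (the other end)
- stud4 (a joint): how far the panel's sprung split stud is driven in, m: 0 to 0.003 at the start (its head 6 to 9 mm off the face), 0.009 when the head sits home on the face (hard stop). It moves along the panel's -z, needs 8 to 12 N, and stays where it is left
- stud4_top (a point): middle of the top of the stud's brass head, 20 mm diameter, 5 mm thick; on the panel's middle line, 14 mm from its centre towards the tongue. Panel flat on the slab: 17 mm above the slab when home, up to 26 mm when out
- tongue4_mid (a point): grip point of the brass tongue, 32 mm from its hinge pin; z points along it away from the pin, y is the panel's. 26 mm wide (y; pinch it so), 8 mm thick, reaches 48 mm from the pin. At first it stands off the face, leaning outwards 0 to 0.4 rad; it swings on past straight out to the back, with light friction: a panel lifted by its tongue swings down about the pin and hangs upright
Things that resemble listed ones, but are neither listed nor needed, are in the scene too. Leave any turquoise look-alike of the panel1 alone. Leave any pink look-alike of the panel2 alone.

How it is judged:
By the outcome, as a careful person would: the job done as asked, in the order asked, and still so for the second after the job is handed in, with the robot touching nothing.
Of panel1, panel2, panel3, panel4 only 3 to 4 are there at a start; the rules pass over those that are not, and their reading is None.
At some moment in a run one of panel1, panel2, panel3, panel4 may be knocked a few centimetres aside while the robot is not near it.
It also fails if it takes over 210 s, if anything falls off the work surface, if the arm or the gripper's body presses on something with over 40 N, if the wrist force passes 120 N, or if a joint passes its speed limit or range.

## Working session

There is one attempt and no reset: what is moved stays moved. The work goes in short steps, Python scripts to look and compute and a tool call to move; the robot and the scene stay as the last step left them, time stands still between calls to the robot, and variables do not carry over. Pictures are saved under pics/ and viewed, and the job is handed in when it is done.

Besides the shell and the picture viewer there is one more tool, called after "Call:" as name([rows], argument=value, ...), one row to a line, values as JSON. carry_out: Moves the arm, as the interface text tells. Its arguments: {"type":"object","properties":{"steps":{"type":"array","items":{"type":"array","items":{"type":"array","items":{"type":"number"}}}},"squeeze":{"type":"number"}},"required":["steps"]}

```bash
ls; mkdir -p pics; cat > h.py <<'E'
import numpy as np, cv2
from rig import r, grab_frame, workorder
E
python3 - <<'E'
from h import *
s=r.sense();print(s)
for n in ["scene","top","wrist"]:
    f=grab_frame(n);cv2.imwrite(f"pics/{n}0.png",f["image"][:,:,::-1])
    np.save(f"{n}0.npy",f,allow_pickle=True)
    print(n,{k:v for k,v in f.items() if k!="image"})
E
```

```text
pics
{'clock': 0.0, 'qpos': array([-1.10837061e+00,  3.53664353e-01,  1.63415157e+00, -1.25596559e-05,
        1.15519575e+00, -2.38824022e-03]), 'qvel': array([ 9.56227435e-04,  2.29845787e-04, -5.98392802e-05, -1.69871368e-03,
       -2.48638746e-03,  3.03626115e-04]), 'joint_efforts': array([-8.71709744e-04, -6.05241036e+01, -3.42078245e+01,  3.55936933e-06,
        8.94628989e-03,  1.27043046e-05]), 'eef_pos': array([ 280.05802873, -558.47329756,  403.94392603]), 'tcp_rot': array([-3.14017360e+00,  8.09429305e-06,  4.64819038e-01]), 'contact_force': array([-0.28580526,  0.72318604,  0.08948073]), 'wrist_torque': array([ 0.00589827, -0.05631127,  0.01550199]), 'opening': 0.9992577731108034}
scene {'intrinsics': array([[467.44025169,   0.        , 285.71730549],
       [  0.        , 467.44025169, 220.00923775],
       [  0.        ,   0.        ,   1.        ]]), 'eye': array([1326.96456458,  631.10210097,  813.9349885 ]), 'rotation': array([0.97795925, 0.00309113, 2.29397949])}
top {'intrinsics': array([[410.20336926,   0.        , 276.32107199],
       [  0.        , 410.20336926, 207.01766219],
       [  0.        ,   0.        ,   1.        ]]), 'eye': array([ 313.94318706, -122.56834196, 1042.59618172]), 'rotation': array([ 0.19281531, -0.01528734, -1.54684082])}
wrist {'intrinsics': array([[313.98028057,   0.        , 275.05009779],
       [  0.        , 313.98028057, 205.84669102],
       [  0.        ,   0.        ,   1.        ]]), 'T_tool_cam': array([[ 9.16680404e-04,  9.47000963e-01,  3.21229414e-01,
         8.15950900e+01],
       [ 9.99999418e-01, -1.05071480e-03,  2.43900630e-04,
        -7.43991289e-01],
       [ 5.68494631e-04,  3.21229004e-01, -9.47001375e-01,
         3.05300920e+01],
       [ 0.00000000e+00,  0.00000000e+00,  0.00000000e+00,
         1.00000000e+00]])}
```

View pics/scene0.png

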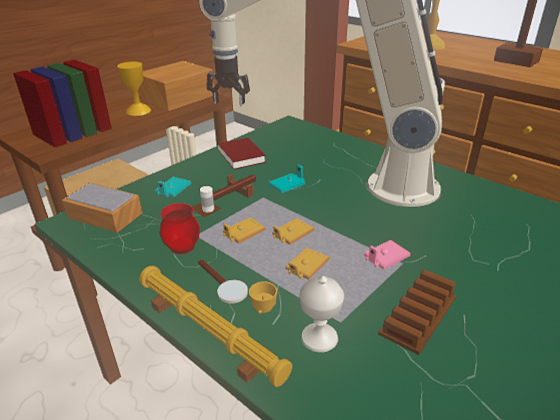

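View pics/top0.png

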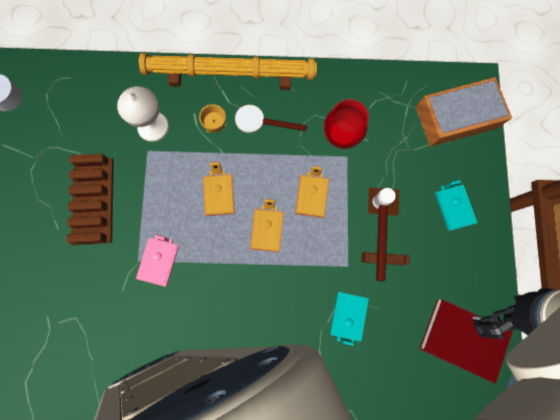

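View pics/wrist0.png

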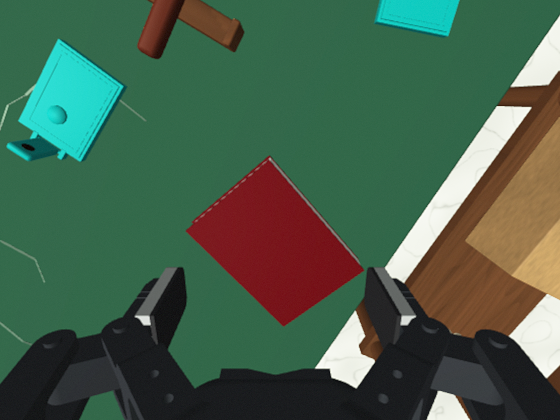

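```bash
cat > h.py <<'E'
import numpy as np, cv2
from scipy.spatial.transform import Rotation as Ro
from rig import r, grab_frame, workorder
def rpy(v): return Ro.from_euler('xyz',v).as_matrix()
class Cam:
    def __init__(s,name,save=None):
        st=r.sense(); f=grab_frame(name); s.im=f["image"]; s.K=f["intrinsics"]
        if name=="wrist":
            R=rpy(st["tcp_rot"]);T=f["T_tool_cam"]
            s.R=R@T[:3,:3]; s.eye=np.array(st["eef_pos"])+R@T[:3,3]
        else: s.eye=f["eye"]; s.R=rpy(f["rotation"])
        if save: cv2.imwrite("pics/"+save,s.im[:,:,::-1])
        s.hsv=cv2.cvtColor(s.im,cv2.COLOR_RGB2HSV)
    def ray(s,px):
        px=np.atleast_2d(np.asarray(px,float))
        d=np.c_[(px[:,0]-s.K[0,2])/s.K[0,0],-(px[:,1]-s.K[1,2])/s.K[1,1],-np.ones(len(px))]
        return d@s.R.T
    def plane(s,px,z):
        d=s.ray(px); return s.eye+d*((z-s.eye[2])/d[:,2])[:,None]
    def proj(s,P):
        c=(np.atleast_2d(P)-s.eye)@s.R
        return np.c_[s.K[0,0]*c[:,0]/-c[:,2]+s.K[0,2], s.K[1,1]*-c[:,1]/-c[:,2]+s.K[1,2]]
    def mask(s,lo,hi): return cv2.inRange(s.hsv,np.array(lo),np.array(hi))
def blobs(m,amin=50):
    n,l,st,c=cv2.connectedComponentsWithStats(m)
    return [(st[i],c[i]) for i in range(1,n) if st[i][4]>=amin]
def shift(target,yaw):
    """target TCP world mm, yaw rad -> [x,y,z m, spin deg] from now"""
    st=r.sense();R=rpy(st["tcp_rot"])
    d=R.T@(np.array(target)-st["eef_pos"])/1000
    s=np.degrees(st["tcp_rot"][2]-yaw); s=(s+180)%360-180
    print("now",np.round(st["eef_pos"],1),"yaw",round(st["tcp_rot"][2],4),"clk",st["clock"],"-> shift",np.round(d,4),"spin",round(s,2),"rows",round(max(np.linalg.norm(d)/.05,abs(s)/8.59),1))
E
python3 - <<'E'
from h import *
c=Cam("top")
for p in [(385,200),(381,278),(385,198)]: print(p,c.hsv[p[1],p[0]],c.plane(p,38)[0].round())
m=c.mask((12,120,120),(28,255,255))
for st,ce in blobs(m,100):
    cs=c.plane([ce],12)[0]; print(st,ce.round(1),cs.round(1))
for n,p in dict(rackTL=(70,156),rackBL=(68,243),rackR=(112,200),rest=(385,202),ledge=(384,259),burner=(212,118),cib=(152,125),mirror=(249,118)).items(): print(n,c.plane(p,0)[0].round())
E
```

```text
(385, 200) [ 23   4 251] [ 536. -406.   38.]
(381, 278) [  5 197  97] [ 342. -391.   38.]
(385, 198) [ 23   4 251] [ 541. -406.   38.]
[ 139   53  178   26 3129] [227.8  66. ] [905.4   8.7  12. ]
[ 416   77   95   69 1248] [449.1 115.2] [ 780.3 -593.1   12. ]
[199 104  27  29 490] [212.7 117.3] [754.6  42.1  12. ]
[ 203  162   31   54 1267] [217.8 192.1] [550.6  17.9  12. ]
[ 295  166   34   52 1229] [312. 194.] [ 552.3 -224.7   12. ]
[ 250  199   33   53 1280] [266.7 228. ] [ 460.7 -110.3   12. ]
[554 204   6  54 185] [557.4 223.6] [ 491.7 -856.    12. ]
rackTL [640. 413.   0.]
rackBL [411. 390.   0.]
rackR [525. 291.   0.]
rest [ 539. -417.    0.]
ledge [ 391. -410.    0.]
burner [758.  46.   0.]
cib [733. 205.   0.]
mirror [761. -54.   0.]
```

```bash
python3 - <<'E'
from h import *
shift([460,-405,400],0)
E
```

```text
now [ 280.1 -558.6  404.2] yaw 0.4648 clk 0.2 -> shift [ 0.2297 -0.0566  0.0043] spin 26.63 rows 4.7
```

Call:
carry_out([
  [[100, 0.05, -0.01, 0, 6], [100, 0.1, -0.025, 0, 12], [100, 0.15, -0.037, 0, 18], [100, 0.2, -0.05, 0, 24], [100, 0.23, -0.057, 0.004, 26.6], [100, 0.23, -0.057, 0.004, 26.6], [100, 0.23, -0.057, 0.004, 26.6]],
])

```text
clock: 0.9
eef_pos: [460.5, -404.0, 400.0]
tcp_rot: [-3.141, 0.001, 0.003]
contact_force: [0.1, -0.8, -0.3]
opening: 0.998
```

```bash
python3 - <<'E'
from h import *
c=Cam("wrist","w1.png"); print(r.sense()["eef_pos"],r.sense()["tcp_rot"],r.sense()["contact_force"],r.sense()["qvel"].round(3))
E
```

```text
[ 459.8726159  -404.68494036  400.11145609] [-3.14088029e+00  1.04957918e-03  1.86602083e-03] [-0.24126453 -0.80096275  0.00533665] [-0.024 -0.003  0.001 -0.001 -0.001  0.   ]
```

View pics/w1.png

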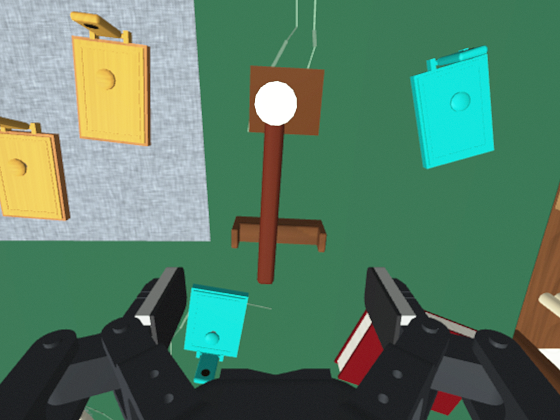

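```bash
python3 - <<'E'
from h import *
c=Cam("wrist")
w=c.mask((0,0,225),(180,40,255)); b=[x for x in blobs(w,300) if x[0][1]<150]
for st,ce in b: print("white",st,ce)
m=c.mask((0,120,50),(12,255,140)); 
for v in range(135,285,15):
    u=np.where(m[v,240:310])[0]+240; 
    if len(u): print(v,u.min(),u.max(),c.plane([(u.mean(),v)],49)[0].round(1))
hd=[x for x in b if abs(x[1][0]-276)<20][0]
print("head",c.plane([hd[1]],76))
print("pad corners",c.plane([(251,66),(324,70),(320,135),(247,132)],0).round(1))
E
```

```text
white [ 254   80   42   45 1447] [274.40774015 102.2487906 ]
135 264 281 [ 507.  -401.5   49. ]
150 263 280 [ 492.  -400.5   49. ]
165 263 279 [ 476.6 -400.    49. ]
180 262 278 [ 460.7 -398.9   49. ]
195 261 277 [ 444.2 -397.8   49. ]
210 260 276 [ 427.3 -396.6   49. ]
225 240 309 [ 409.8 -405.6   49. ]
240 253 309 [ 391.7 -410.2   49. ]
255 258 273 [ 372.9 -393.6   49. ]
270 257 272 [ 353.5 -392.3   49. ]
head [[ 538.39522709 -403.43600997   76.        ]]
pad corners [[ 574.8 -377.9    0. ]
 [ 571.  -456.9    0. ]
 [ 501.9 -455.9    0. ]
 [ 505.1 -371.7    0. ]]
```

```bash
python3 - <<'E'
from h import *
shift([473.5,-399.5,193],-0.06)
E
```

```text
now [ 459.5 -405.1  400.2] yaw 0.0007 clk 1.0 -> shift [ 0.0142 -0.0055  0.2072] spin 3.48 rows 4.2
```

Call:
carry_out([
  [[100, 0.014, -0.0055, 0.045, 3.5], [100, 0.014, -0.0055, 0.09, 3.5], [100, 0.014, -0.0055, 0.135, 3.5], [100, 0.014, -0.0055, 0.18, 3.5], [100, 0.014, -0.0055, 0.2, 3.5], [100, 0.014, -0.0055, 0.207, 3.5], [100, 0.014, -0.0055, 0.207, 3.5]],
])

```text
clock: 1.7
eef_pos: [472.5, -400.3, 192.7]
tcp_rot: [-3.14, 0.002, -0.062]
contact_force: [0.2, -0.6, 0.3]
opening: 0.999
```

Call:
carry_out([
  [[20, 0, 0, 0, 0], [10, 0, 0, 0, 0], [0, 0, 0, 0, 0], [0, 0, 0, 0, 0], [0, 0, 0, 0, 0], [0, 0, 0, 0, 0], [0, 0, 0, 0, 0], [0, 0, 0, 0, 0]],
], squeeze=110)

```text
clock: 2.5
eef_pos: [472.7, -400.4, 193.6]
tcp_rot: [-3.141, 0.001, -0.061]
contact_force: [-1.6, 1.0, 5.7]
opening: 0.214
```

```bash
python3 - <<'E'
from h import *
c=Cam("wrist","w2.png"); print(r.sense())
E
```

```text
{'clock': 2.55, 'qpos': array([-7.05078310e-01,  6.02895942e-01,  1.78002954e+00, -3.48474553e-04,
        7.59927203e-01,  9.27272706e-01]), 'qvel': array([-2.63741184e-03,  7.40148749e-04, -1.79323809e-05, -2.07427815e-04,
       -5.04278501e-04, -1.51058702e-03]), 'joint_efforts': array([  0.0938592 , -63.15579414, -22.95673728,   0.08155995,
        -0.45895689,   0.07073821]), 'eef_pos': array([ 472.74490491, -400.39288524,  193.65704862]), 'tcp_rot': array([-3.14102838e+00,  1.15187684e-03, -6.13016091e-02]), 'contact_force': array([-0.88464584,  0.8877052 ,  7.25306818]), 'wrist_torque': array([0.14203821, 0.12136011, 0.06176546]), 'opening': 0.21375337609775782}
```

View pics/w2.png

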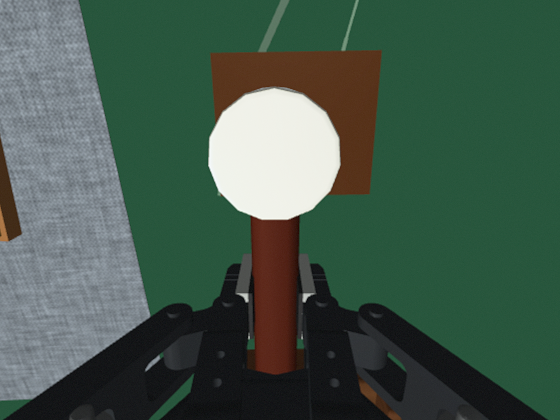

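```bash
cat >> h.py <<'E'
def panels(c,z=12,amin=400,lo=(12,120,120),hi=(28,255,255),debug=False):
    out=[]
    m=c.mask(lo,hi); n,l,st,ce=cv2.connectedComponentsWithStats(m)
    for i in range(1,n):
        if st[i][4]<amin: continue
        mm=(l==i).astype(np.uint8)
        # drop tongue lugs: opening
        k=max(3,int(np.sqrt(st[i][4])/3.5)); mo=cv2.morphologyEx(mm,cv2.MORPH_OPEN,np.ones((k,k),np.uint8))
        cs,_=cv2.findContours(mo,cv2.RETR_EXTERNAL,cv2.CHAIN_APPROX_NONE)
        if not cs: continue
        cc=max(cs,key=cv2.contourArea)[:,0,:]
        P=c.plane(cc,z)[:,:2].astype(np.float32)
        (x,y),(w,h),a=cv2.minAreaRect(P)
        if w<h: w,h,a=h,w,a+90
        a=(a+90)%180-90
        if not(80<w<130 and 60<h<100): continue
        out.append((x,y,w,h,np.radians(a)))
    return out
E
python3 - <<'E'
from h import *
c=Cam("top","t2.png")
for p in panels(c): print(np.round(p,3))
c2=Cam("scene","s2.png")
for p in panels(c2,amin=200): print('s',np.round(p,3))
shift([473,-400.4,300],-0.06)
E
```

```text
s [ 5.58887e+02 -2.13948e+02  1.10470e+02  8.09030e+01 -1.51000e-01]
s [ 4.67858e+02 -9.98730e+01  1.11882e+02  8.12060e+01 -7.10000e-02]
s [5.53497e+02 2.10140e+01 1.11384e+02 7.76390e+01 1.09000e-01]
s [727.091  21.86  108.051  61.891   0.786]
now [ 472.7 -400.4  193.6] yaw -0.0612 clk 2.65 -> shift [ 1.000e-04 -0.000e+00 -1.064e-01] spin -0.07 rows 2.1
```

View pics/t2.png

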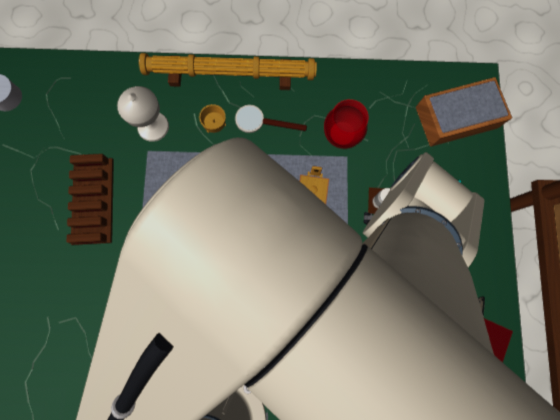

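Call:
carry_out([
  [[0, 0, 0, -0.03, 0], [0, 0, 0, -0.07, 0], [0, 0.0, 0.04, -0.11, 0], [0, 0, 0.06, -0.15, 0], [0, 0, 0.07, -0.19, 0], [0, 0, 0.07, -0.21, 0], [0, 0, 0.07, -0.21, 0]],
])

```text
clock: 3.35
eef_pos: [469.0, -471.1, 407.0]
tcp_rot: [3.138, -0.003, -0.062]
contact_force: [1.0, -1.2, -3.0]
opening: 0.215
```

```bash
python3 - <<'E'
from h import *
c=Cam("wrist","w3.png"); s=r.sense(); print(s["eef_pos"],s["tcp_rot"],s["contact_force"],s["opening"])
for p in panels(c): print(np.round(p,3))
E
```

```text
[ 468.63039348 -470.3617231   404.3597713 ] [ 3.14099551e+00 -9.36207042e-05 -6.13441694e-02] [-0.31231225  0.47705174 -2.83141213] 0.21151189038970827
[ 5.46998e+02 -2.26652e+02  1.02934e+02  7.25850e+01 -1.13000e-01]
```

View pics/w3.png

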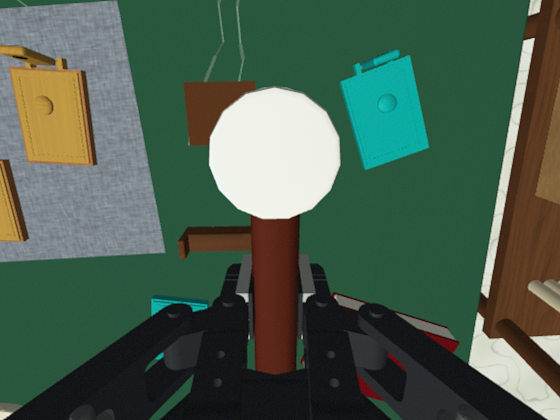

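```bash
cat >> h.py <<'E'
HO=65.5; HZ=193.6
def overhead(stud,yaw,face):
    t=[stud[0]-HO*np.cos(yaw),stud[1]-HO*np.sin(yaw),face+HZ]
    shift(t,yaw)
E
python3 - <<'E'
from h import *
c=Cam("wrist")
print(c.plane([(43.5,104)],24))
print(c.plane([(7,45),(62,62)],45))
overhead((561,-228),-.113,65)
overhead((561,-228),-.113,110)
E
```

```text
[[ 559.94589882 -230.1267554    24.        ]]
[[ 613.43339729 -226.22548642   45.        ]
 [ 595.89053682 -273.86281531   45.        ]]
now [ 468.4 -469.8  402.6] yaw -0.061 clk 3.45 -> shift [ 0.0126 -0.2502  0.1443] spin 2.98 rows 5.8
now [ 468.4 -469.8  402.6] yaw -0.061 clk 3.45 -> shift [ 0.0125 -0.2503  0.0993] spin 2.98 rows 5.4
```

Call:
carry_out([
  [[0, 0.003, -0.045, 0, 0.5], [0, 0.006, -0.09, 0.02, 1], [0, 0.008, -0.135, 0.04, 1.5], [0, 0.01, -0.18, 0.06, 2], [0, 0.012, -0.22, 0.08, 2.5], [0, 0.012, -0.249, 0.1, 3], [0, 0.012, -0.249, 0.115, 3], [0, 0.012, -0.249, 0.115, 3]],
])

```text
clock: 4.25
eef_pos: [493.6, -219.8, 284.1]
tcp_rot: [-3.138, 0.01, -0.111]
contact_force: [0.4, -0.3, -3.6]
opening: 0.215
```

```bash
python3 - <<'E'
from h import *
c=Cam("wrist","w4.png"); s=r.sense(); print(s["eef_pos"],s["tcp_rot"],s["contact_force"],s["opening"])
for p in panels(c): print(np.round(p,3))
c=Cam("scene","s4.png")
overhead((560.5,-229),-.113,20)
E
```

```text
[ 494.2318172  -220.78276889  285.56072469] [-3.13876472  0.00725789 -0.11208465] [-0.84176073 -1.00634373 -2.79601252] 0.21694473550985482
[ 4.54763e+02 -1.13918e+02  1.02940e+02  7.52410e+01 -7.50000e-02]
now [ 494.8 -221.6  286.7] yaw -0.1129 clk 4.35 -> shift [0.001  0.0001 0.0731] spin 0.0 rows 1.5
```

View pics/w4.png

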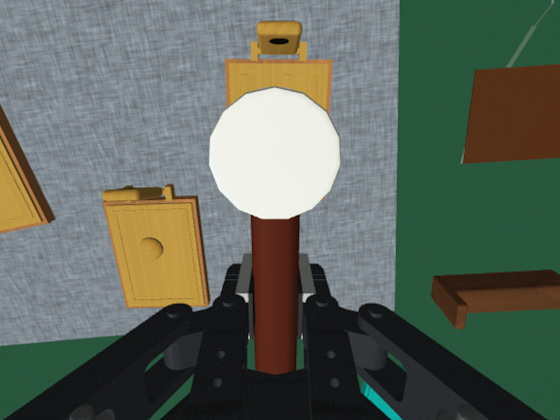

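View pics/s4.png

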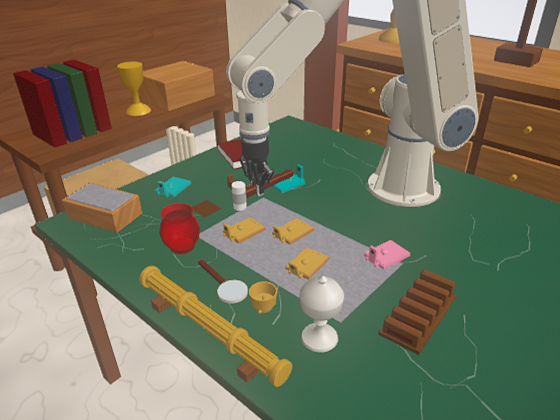

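Call:
carry_out([
  [[0, 0, 0.002, 0, 0], [0, 0, 0.002, 0.03, 0], [0, 0, 0.002, 0.06, 0], [0, 0, 0.002, 0.0765, 0]],
])

```text
clock: 4.75
eef_pos: [494.0, -224.2, 209.5]
tcp_rot: [-3.14, 0.005, -0.114]
contact_force: [-16.2, -0.0, 33.6]
opening: 0.213
```

Call:
carry_out([
  [[0, 0, 0, -0.01, 0]],
])

```text
clock: 4.85
eef_pos: [493.1, -224.6, 217.8]
tcp_rot: [-3.139, 0.009, -0.115]
contact_force: [0.7, 0.3, -3.5]
opening: 0.214
```

Call:
carry_out([
  [[0, 0, 0, -0.04, 0], [0, 0, 0, -0.07, 0], [0, 0, 0, -0.07, 0]],
])

```text
clock: 5.15
eef_pos: [495.4, -226.3, 293.4]
tcp_rot: [-3.141, -0.0, -0.116]
contact_force: [0.4, -0.8, -2.3]
opening: 0.212
```

```bash
python3 - <<'E'
from h import *
c=Cam("wrist","w5.png"); s=r.sense(); print(s["eef_pos"],s["tcp_rot"],s["contact_force"],s["opening"])
w=c.mask((0,0,200),(180,40,255)); print([b[0] for b in blobs(w,3000)])
c=Cam("scene","s5.png")
E
```

```text
[ 494.58176216 -225.88923609  291.28364757] [-3.14056320e+00  2.47338303e-03 -1.15899547e-01] [-1.28873727 -0.3251457  -3.04197869] 0.21943872573811596
[array([  209,    91,   133,   132, 13638], dtype=int32)]
```

View pics/w5.png

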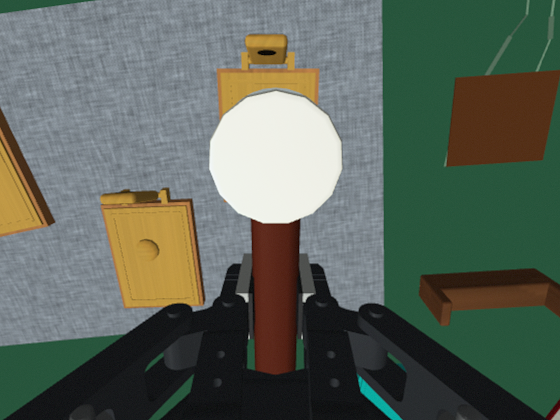

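Call:
carry_out([
  [[0, 0, 0.003, 0, 0], [0, 0, 0.0, 0.03, 0], [0, 0, 0, 0.06, 0], [0, 0, 0, 0.082, 0]],
])

```text
clock: 5.65
eef_pos: [492.2, -225.0, 205.3]
tcp_rot: [-3.139, 0.009, -0.116]
contact_force: [-16.7, 1.2, 27.2]
opening: 0.215
```

Call:
carry_out([
  [[0, 0, 0, -0.03, 0], [0, 0, 0, -0.07, 0], [0, 0, -0.04, -0.08, 0], [0, -0.04, -0.08, -0.08, 0], [0, -0.06, -0.08, -0.08, 0], [0, -0.06, -0.08, -0.08, 0]],
])

```text
clock: 6.25
eef_pos: [438.9, -137.3, 284.8]
tcp_rot: [-3.138, 0.015, -0.114]
contact_force: [0.2, 0.4, -2.1]
opening: 0.214
```

```bash
python3 - <<'E'
from h import *
c=Cam("wrist","w6.png"); s=r.sense(); print(s["eef_pos"],s["tcp_rot"],s["contact_force"],s["opening"])
w=c.mask((0,0,200),(180,40,255)); print([b[0] for b in blobs(w,3000)])
for p in panels(c): print(np.round(p,3))
E
```

```text
[ 440.97958733 -138.31319316  285.29476887] [-3.13823872  0.0115822  -0.11494604] [ 0.13423337 -0.07237033 -2.47243267] 0.2173131582672294
[array([  206,   108,   140,   133, 14575], dtype=int32)]
[5.42194e+02 1.61210e+01 1.03183e+02 7.19940e+01 1.06000e-01]
```

View pics/w6.png

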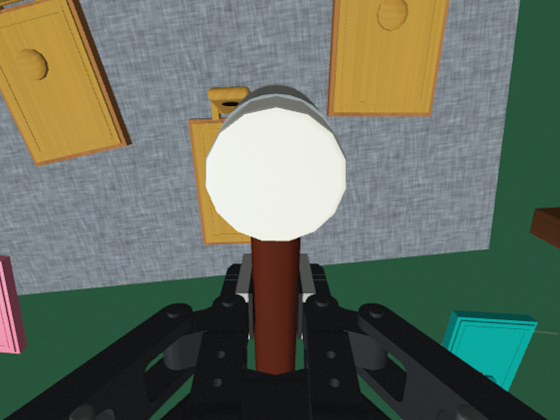

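```bash
python3 - <<'E'
import h
from h import *
h.HO=68;h.HZ=189
c=Cam("wrist")
print("B left edge",c.plane([(191,120),(205,244),(252,244)],12).round(1))
print("stud C",c.plane([(391,13)],17).round(1),"A",c.plane([(34,65)],24).round(1))
c=Cam("scene","s6.png")
for p in panels(c,amin=200): print('s',np.round(p,3))
overhead((469,-115),-.075,92)
overhead((469,-115),-.075,16.5)
E
```

```text
B left edge [[ 511.4  -82.3   12. ]
 [ 409.3  -73.5   12. ]
 [ 404.8 -113.4   12. ]]
stud C [[ 563.5 -228.    17. ]] A [[559.   12.1  24. ]]
s [ 5.58972e+02 -2.13389e+02  1.10470e+02  8.20340e+01 -1.51000e-01]
s [ 4.67818e+02 -9.95620e+01  1.11640e+02  8.09820e+01 -9.10000e-02]
s [5.53497e+02 2.10140e+01 1.11384e+02 7.76390e+01 1.09000e-01]
s [727.091  21.86  108.051  61.891   0.786]
now [ 443.  -139.4  285.9] yaw -0.1159 clk 6.4 -> shift [-0.0449 -0.0244  0.0053] spin -2.34 rows 1.0
now [ 443.  -139.4  285.9] yaw -0.1159 clk 6.4 -> shift [-0.0443 -0.0242  0.0808] spin -2.34 rows 1.9
```

View pics/s6.png

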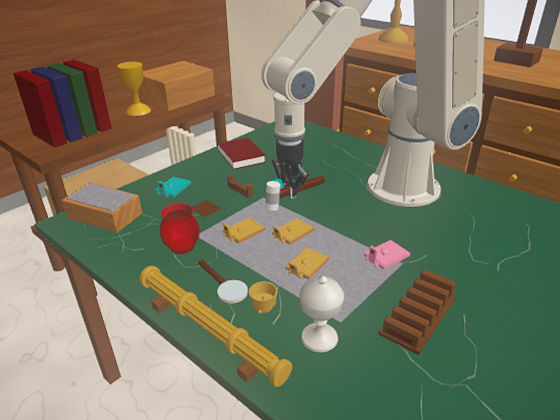

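Call:
carry_out([
  [[0, -0.022, -0.012, 0, -1.2], [0, -0.044, -0.0235, 0, -2.3], [0, -0.044, -0.0235, 0.005, -2.3], [0, -0.044, -0.0235, 0.005, -2.3]],
], squeeze=120)

```text
clock: 6.8
eef_pos: [402.6, -111.3, 280.9]
tcp_rot: [-3.139, 0.008, -0.076]
contact_force: [0.6, -0.3, -3.1]
opening: 0.21
```

```bash
python3 - <<'E'
import h
from h import *
h.HO=68;h.HZ=189
c=Cam("wrist","w7.png")
w=c.mask((0,0,200),(180,40,255)); print([b[0] for b in blobs(w,3000)])
overhead((470,-116),-.075,16.5)
E
```

```text
[array([  206,   108,   140,   133, 14585], dtype=int32)]
now [ 403.1 -111.6  281.2] yaw -0.0764 clk 6.85 -> shift [-0.0004 -0.0004  0.0757] spin -0.08 rows 1.5
```

View pics/w7.png

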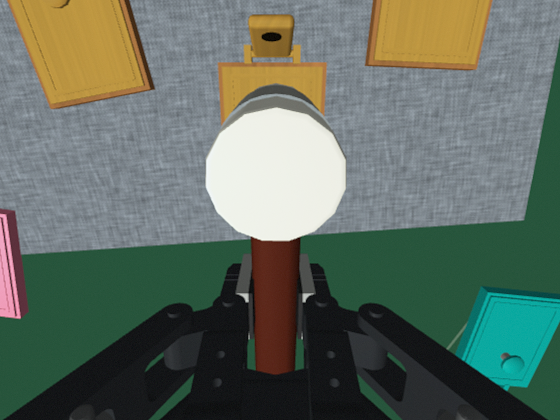

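Good alignment with B. Strike.

Call:
carry_out([
  [[0, 0, -0.001, 0.028, 0], [0, 0, -0.001, 0.058, 0], [0, 0, -0.001, 0.0755, 0]],
])

```text
clock: 7.15
eef_pos: [403.7, -111.0, 204.4]
tcp_rot: [-3.139, 0.007, -0.077]
contact_force: [-3.4, 0.1, 9.4]
opening: 0.213
```

Call:
carry_out([
  [[0, 0, 0, -0.01, 0]],
])

```text
clock: 7.25
eef_pos: [404.0, -111.4, 212.4]
tcp_rot: [-3.138, 0.011, -0.078]
contact_force: [0.4, -0.8, -3.8]
opening: 0.217
```

Call:
carry_out([
  [[0, 0, 0, -0.03, 0], [0, 0, 0, -0.05, 0], [0, 0, 0, -0.05, 0]],
])

```text
clock: 7.55
eef_pos: [406.6, -112.4, 265.7]
tcp_rot: [-3.139, 0.005, -0.078]
contact_force: [0.4, 0.1, -2.4]
opening: 0.215
```

```bash
python3 - <<'E'
import h
from h import *
c=Cam("wrist","w8.png")
w=c.mask((0,0,200),(180,40,255)); print([b[0] for b in blobs(w,3000)],r.sense()["eef_pos"])
E
```

```text
[array([  206,   108,   140,   133, 14590], dtype=int32)] [ 405.89017129 -112.22207061  264.31505346]
```

View pics/w8.png

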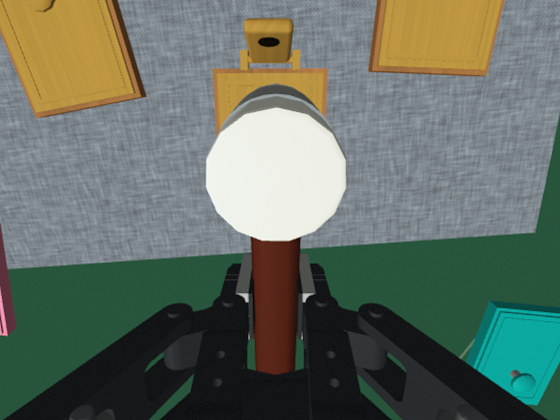

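Call:
carry_out([
  [[0, 0, 0, 0.01, 0], [0, 0, 0, 0.038, 0], [0, 0, 0, 0.062, 0]],
])

```text
clock: 7.9
eef_pos: [405.1, -112.0, 200.8]
tcp_rot: [-3.139, 0.007, -0.078]
contact_force: [-13.3, -3.0, 29.0]
opening: 0.216
```

Call:
carry_out([
  [[0, 0, 0, -0.01, 0]],
])

```text
clock: 8.0
eef_pos: [403.2, -111.6, 207.1]
tcp_rot: [-3.138, 0.015, -0.078]
contact_force: [-0.6, -0.3, -2.6]
opening: 0.213
```

Call:
carry_out([
  [[0, 0, 0, -0.03, 0], [0, 0, 0, -0.05, 0], [0, 0, 0, -0.05, 0]],
])

```text
clock: 8.3
eef_pos: [405.0, -112.2, 259.3]
tcp_rot: [-3.138, 0.01, -0.078]
contact_force: [1.1, -0.2, -2.0]
opening: 0.212
```

```bash
python3 - <<'E'
import h
from h import *
c=Cam("wrist","w9.png")
w=c.mask((0,0,200),(180,40,255)); print([b[0] for b in blobs(w,3000)],r.sense()["eef_pos"])
E
```

```text
[array([  202,   128,   147,   131, 15031], dtype=int32)] [ 404.51222141 -112.01502017  258.19685221]
```

```bash
python3 - <<'E'
import h
from h import *
h.HO=70.5;h.HZ=185
overhead((557,15),.106,95)
E
```

```text
now [ 404.5 -112.   258.2] yaw -0.0784 clk 8.35 -> shift [ 0.0725 -0.1257 -0.0222] spin -10.57 rows 2.9
```

Call:
carry_out([
  [[0, 0, 0, -0.022, 0], [0, 0, -0.03, -0.022, -2], [0, 0.02, -0.07, -0.022, -5], [0, 0.045, -0.1, -0.022, -8], [0, 0.0725, -0.125, -0.022, -10.6], [0, 0.0725, -0.125, -0.022, -10.6], [0, 0.0725, -0.125, -0.022, -10.6]],
])

```text
clock: 9.05
eef_pos: [486.7, 7.4, 278.6]
tcp_rot: [-3.136, 0.013, 0.108]
contact_force: [-1.7, 0.1, -2.1]
opening: 0.211
```

```bash
python3 - <<'E'
import h
from h import *
h.HO=70.5;h.HZ=185
c=Cam("wrist","w10.png")
overhead((557,15),.106,17)
E
```

```text
now [486.    6.9 278.6] yaw 0.107 clk 9.1 -> shift [ 0.002  -0.0001  0.0766] spin 0.06 rows 1.5
```

View pics/w10.png

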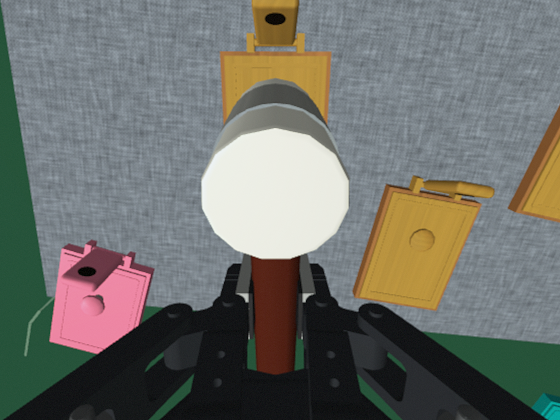

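Call:
carry_out([
  [[0, 0.003, 0, 0.028, 0], [0, 0.003, 0, 0.058, 0], [0, 0.003, 0, 0.078, 0]],
])

```text
clock: 9.4
eef_pos: [486.3, 6.7, 198.9]
tcp_rot: [-3.136, 0.016, 0.106]
contact_force: [-3.1, -0.6, 9.9]
opening: 0.216
```

Call:
carry_out([
  [[0, 0, 0, -0.01, 0]],
])

```text
clock: 9.5
eef_pos: [484.1, 6.0, 206.2]
tcp_rot: [-3.135, 0.023, 0.104]
contact_force: [0.2, 1.6, -3.2]
opening: 0.21
```

Call:
carry_out([
  [[0, 0, 0, -0.03, 0], [0, 0, 0, -0.05, 0], [0, 0, 0, -0.05, 0]],
])

```text
clock: 9.8
eef_pos: [486.0, 5.2, 259.5]
tcp_rot: [-3.136, 0.018, 0.103]
contact_force: [0.4, 0.4, -2.9]
opening: 0.212
```

```bash
python3 - <<'E'
import h
from h import *
c=Cam("wrist","w11.png")
w=c.mask((0,0,200),(180,40,255)); print([b[0] for b in blobs(w,3000)],r.sense()["eef_pos"])
E
```

```text
[array([  202,   128,   146,   131, 14995], dtype=int32)] [485.47761848   5.26877211 258.122258  ]
```

Call:
carry_out([
  [[0, 0.003, 0, 0.01, 0], [0, 0.003, 0, 0.038, 0], [0, 0.003, 0, 0.062, 0]],
])

```text
clock: 10.15
eef_pos: [486.6, 5.7, 194.5]
tcp_rot: [-3.136, 0.02, 0.103]
contact_force: [-9.3, -1.0, 102.5]
opening: 0.214
```

Call:
carry_out([
  [[0, 0, 0, -0.01, 0]],
])

```text
clock: 10.25
eef_pos: [486.0, 5.5, 201.5]
tcp_rot: [-3.135, 0.024, 0.103]
contact_force: [0.1, 1.9, -2.3]
opening: 0.211
```

Call:
carry_out([
  [[0, 0, 0, -0.03, 0], [0, 0, 0, -0.07, 0], [0, 0, 0, -0.07, 0]],
])

```text
clock: 10.55
eef_pos: [489.2, 5.2, 273.9]
tcp_rot: [-3.136, 0.019, 0.103]
contact_force: [0.7, 0.6, -2.9]
opening: 0.212
```

```bash
python3 - <<'E'
import h
from h import *
c=Cam("wrist","w12.png")
w=c.mask((0,0,200),(180,40,255)); print([b[0] for b in blobs(w,3000)],r.sense()["eef_pos"])
E
```

```text
[array([  199,   139,   152,   129, 15405], dtype=int32)] [488.41015024   5.17081776 272.13794463]
```

View pics/w12.png

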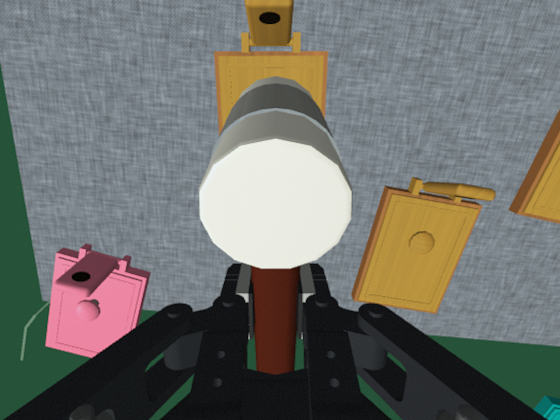

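```bash
python3 - <<'E'
import h
from h import *
shift((473,-409,290),-.05)
E
```

```text
now [488.4   5.2 272.1] yaw 0.1026 clk 10.6 -> shift [-0.0581  0.4103 -0.0191] spin 8.74 rows 8.3
```

Call:
carry_out([
  [[0, 0, 0.02, -0.02, 0], [0, -0.008, 0.065, -0.02, 1], [0, -0.015, 0.11, -0.02, 2], [0, -0.022, 0.155, -0.02, 3], [0, -0.029, 0.2, -0.02, 4], [0, -0.035, 0.245, -0.02, 5], [0, -0.041, 0.29, -0.02, 6], [0, -0.047, 0.335, -0.02, 7]],
])

```text
clock: 11.4
eef_pos: [475.3, -334.5, 288.3]
tcp_rot: [-3.136, 0.024, -0.021]
contact_force: [0.0, 1.0, -2.3]
opening: 0.214
```

```bash
python3 - <<'E'
import h
from h import *
shift((473,-409,290),-.05)
E
```

```text
now [ 475.3 -334.5  288.3] yaw -0.0206 clk 11.4 -> shift [-0.0008  0.0745 -0.0021] spin 1.69 rows 1.5
```

Call:
carry_out([
  [[0, 0, 0.04, 0, 1], [0, -0.001, 0.0745, 0.02, 1.7], [0, -0.001, 0.0745, 0.04, 1.7], [0, -0.001, 0.0745, 0.04, 1.7], [0, -0.001, 0.0745, 0.04, 1.7]],
])

```text
clock: 11.9
eef_pos: [471.1, -407.9, 245.8]
tcp_rot: [-3.134, 0.028, -0.05]
contact_force: [0.1, 0.1, -2.1]
opening: 0.219
```

```bash
python3 - <<'E'
import h
from h import *
c=Cam("wrist","w13.png");print(r.sense()["tcp_rot"])
shift((473,-409,193.6),-.05)
E
```

```text
[-3.13564736  0.02587261 -0.04961623]
now [ 471.6 -408.   247. ] yaw -0.0496 clk 11.95 -> shift [0.0028 0.0013 0.0534] spin 0.02 rows 1.1
```

View pics/w13.png

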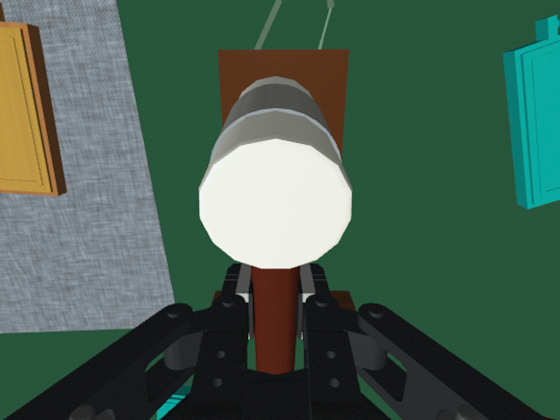

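Call:
carry_out([
  [[0, 0.006, 0.0013, 0.015, 0], [0, 0.006, 0.0013, 0.025, 0], [0, 0.006, 0.0013, 0.035, 0], [0, 0.006, 0.0013, 0.043, 0], [0, 0.006, 0.0013, 0.05, 0], [0, 0.006, 0.0013, 0.053, 0], [0, 0.006, 0.0013, 0.053, 0]],
], squeeze=40)

```text
clock: 12.65
eef_pos: [476.7, -409.4, 193.9]
tcp_rot: [-3.136, 0.025, -0.049]
contact_force: [1.0, -0.6, 2.1]
opening: 0.214
```

```bash
python3 - <<'E'
import h
from h import *
c=Cam("wrist","w14.png");print(r.sense())
E
```

```text
{'clock': 12.7, 'qpos': array([-0.70906225,  0.61636302,  1.75120861, -0.01566921,  0.79744429,
        0.92222051]), 'qvel': array([-0.00343482, -0.0040111 ,  0.00483224, -0.00230797,  0.00465946,
        0.00020785]), 'joint_efforts': array([-4.07873886e-01, -6.76373720e+01, -2.33927768e+01,  2.63051782e-02,
        2.19231485e-01,  3.43985064e-02]), 'eef_pos': array([ 476.48024592, -409.29677487,  193.94944191]), 'tcp_rot': array([-3.1361357 ,  0.02533176, -0.04934033]), 'contact_force': array([1.42656334, 0.85890828, 0.87138914]), 'wrist_torque': array([-0.01652788,  0.15442867,  0.02865711]), 'opening': 0.21397459606388508}
```

View pics/w14.png

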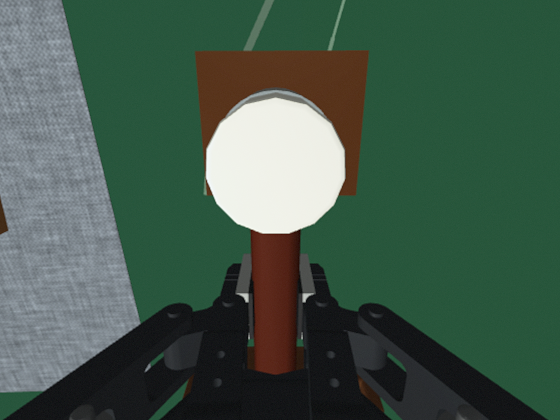

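Call:
carry_out([
  [[50, 0, 0, 0, 0], [80, 0, 0, 0, 0], [100, 0, 0, 0, 0], [100, 0, 0, 0, 0], [100, 0, 0, -0.02, 0], [100, 0, 0, -0.06, 0], [100, 0, 0, -0.11, 0], [100, 0, 0, -0.15, 0]],
])

```text
clock: 13.5
eef_pos: [480.3, -410.4, 346.3]
tcp_rot: [-3.137, 0.025, -0.049]
contact_force: [0.9, -0.4, -0.2]
opening: 0.999
```

```bash
python3 - <<'E'
import h
from h import *
c=Cam("wrist","w15.png");print(r.sense()["eef_pos"],r.sense()["tcp_rot"])
w=c.mask((0,0,225),(180,40,255)); 
for b in blobs(w,300): print(b[0],b[1],c.plane([b[1]],76))
c=Cam("scene","s15.png")
E
```

```text
[ 481.81312334 -411.60709773  353.10058708] [ 3.14102004  0.01748444 -0.04948665]
[ 249   97   51   52 2058] [273.93683188 122.84450923] [[ 538.64856312 -410.94589924   76.        ]]
```

View pics/w15.png

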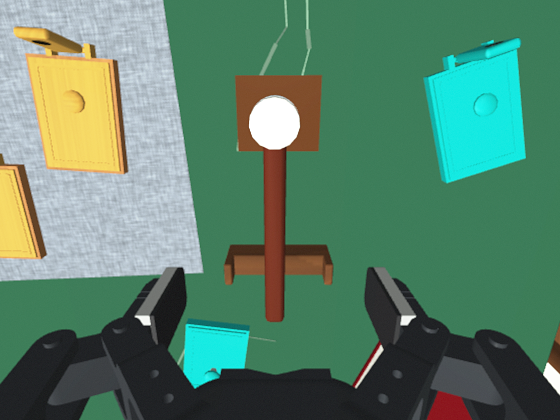

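View pics/s15.png

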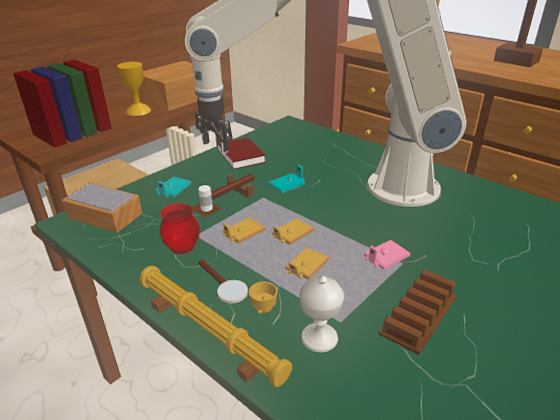

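```bash
python3 - <<'E'
import cv2,numpy as np
a=cv2.imread("pics/scene0.png")[205:290,210:340];b=cv2.imread("pics/s15.png")[205:290,210:340]
cv2.imwrite("pics/cmp.png",cv2.resize(np.vstack([a,b]),None,fx=4.5,fy=3.4,interpolation=cv2.INTER_CUBIC))
from h import *
shift((440,-170,400),0)
E
```

```text
now [ 481.7 -411.5  350.3] yaw -0.0495 clk 13.6 -> shift [-0.0545 -0.2391 -0.0489] spin -2.84 rows 5.0
```

View pics/cmp.png

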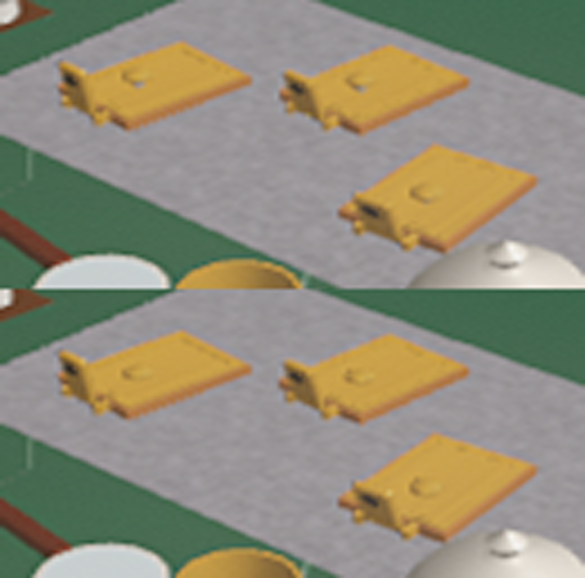

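Call:
carry_out([
  [[100, -0.01, -0.045, -0.01, -0.5], [100, -0.02, -0.09, -0.02, -1], [100, -0.03, -0.135, -0.03, -1.5], [100, -0.04, -0.18, -0.04, -2.2], [100, -0.05, -0.22, -0.05, -2.8], [100, -0.054, -0.239, -0.05, -2.8], [100, -0.054, -0.239, -0.05, -2.8], [100, -0.054, -0.239, -0.05, -2.8]],
])

```text
clock: 14.4
eef_pos: [440.5, -170.2, 400.9]
tcp_rot: [3.141, 0.017, 0.001]
contact_force: [0.5, -1.2, -1.0]
opening: 0.999
```

```bash
python3 - <<'E'
import h
from h import *
c=Cam("wrist","w16.png");s=r.sense();print(s["eef_pos"],s["tcp_rot"],s["qvel"].round(3))
for p in panels(c): print(np.round(p,3))
E
```

```text
[ 440.67512503 -170.7423049   400.83366239] [ 3.14139305e+00  1.74155390e-02 -4.28302327e-04] [-0.015  0.009 -0.007  0.002  0.003  0.003]
[5.43694e+02 1.43810e+01 1.03380e+02 7.57380e+01 1.02000e-01]
[ 5.47145e+02 -2.26044e+02  1.03154e+02  7.48210e+01 -1.15000e-01]
[ 4.54114e+02 -1.13668e+02  1.03200e+02  7.48650e+01 -7.50000e-02]
```

View pics/w16.png

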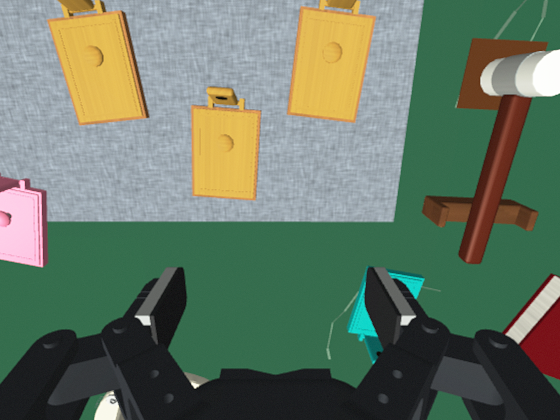

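```bash
python3 - <<'E'
import h
from h import *
shift((440,340,400),0)
E
```

```text
now [ 440.7 -170.7  400.8] yaw -0.0004 clk 14.45 -> shift [-0.0009 -0.5107  0.0007] spin -0.02 rows 10.2
```

Call:
carry_out([
  [[100, 0, -0.04, 0, 0], [100, 0, -0.09, 0, 0], [100, 0, -0.14, 0, 0], [100, 0, -0.19, 0, 0], [100, 0, -0.24, 0, 0], [100, 0, -0.29, 0, 0], [100, 0, -0.34, 0, 0], [100, 0, -0.39, 0, 0]],
])

```text
clock: 15.25
eef_pos: [441.5, 220.6, 400.4]
tcp_rot: [3.141, 0.017, -0.002]
contact_force: [1.1, -0.6, 0.7]
opening: 1.002
```

Call:
carry_out([
  [[100, 0, -0.05, 0, 0], [100, 0, -0.1, 0, 0], [100, 0, -0.12, 0, 0], [100, 0, -0.12, 0, 0], [100, 0, -0.12, 0, 0]],
])

```text
clock: 15.75
eef_pos: [442.4, 340.2, 399.4]
tcp_rot: [3.14, 0.018, -0.002]
contact_force: [-1.1, -0.9, -0.7]
opening: 1.0
```

```bash
python3 - <<'E'
import h
from h import *
c=Cam("wrist","w17.png");s=r.sense();print(s["eef_pos"],s["tcp_rot"],s["qvel"].round(3))
E
```

```text
[442.34085322 339.60876241 399.62449307] [ 3.13985666e+00  1.81630846e-02 -2.60396582e-03] [-0.012 -0.014  0.009  0.001 -0.     0.   ]
```

View pics/w17.png

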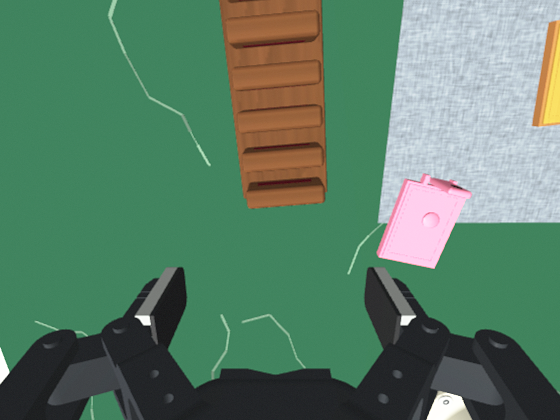

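```bash
python3 - <<'E'
import cv2
a=cv2.imread("pics/w17.png")[0:215,210:340]
cv2.imwrite("pics/z17.png",cv2.resize(a,None,fx=2.7,fy=2.7,interpolation=cv2.INTER_CUBIC))
from h import *
shift((500,340,400),0)
E
```

```text
now [442.3 339.6 399.6] yaw -0.0026 clk 15.8 -> shift [ 0.0576 -0.0005 -0.0014] spin -0.15 rows 1.2
```

View pics/z17.png

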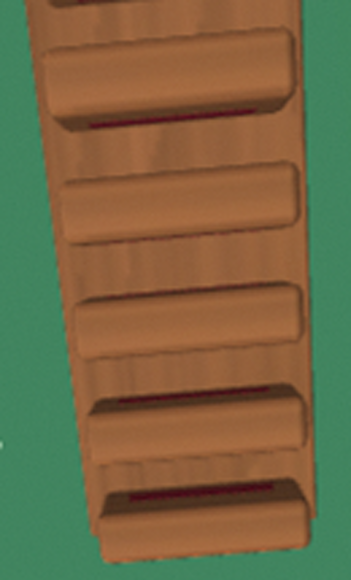

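Call:
carry_out([
  [[100, 0.03, 0, 0, 0], [100, 0.053, 0, 0, 0], [100, 0.053, 0, 0, 0], [100, 0.053, 0, 0, 0]],
])

```text
clock: 16.2
eef_pos: [495.8, 337.9, 398.3]
tcp_rot: [3.139, 0.019, -0.005]
contact_force: [-0.4, -0.9, -0.6]
opening: 1.0
```

```bash
python3 - <<'E'
import h
from h import *
c=Cam("wrist","w18.png");s=r.sense();print(s["eef_pos"],s["tcp_rot"],s["qvel"].round(3))
m=c.mask((0,90,40),(20,255,255))
n,l,st,ce=cv2.connectedComponentsWithStats(m); i=max(range(1,n),key=lambda k:st[k][4] if 150<ce[k][0]<350 and ce[k][1]<280 else 0)
print(st[i]); cs,_=cv2.findContours((l==i).astype(np.uint8),cv2.RETR_EXTERNAL,cv2.CHAIN_APPROX_NONE)
cc=max(cs,key=cv2.contourArea)
ap=cv2.approxPolyDP(cc,5,True)[:,0]; print(ap.tolist()); print(c.plane(ap,12).round(1))
a=c.im[0:290,200:350,::-1]
cv2.imwrite("pics/z18.png",cv2.resize(a,None,fx=2,fy=2,interpolation=cv2.INTER_CUBIC))
E
```

```text
[495.18792113 338.19703022 398.40105257] [ 3.13924586  0.01918174 -0.00438682] [ 0.016 -0.007  0.006 -0.     0.     0.002]
[  218    27   105   226 18963]
[[308, 27], [222, 35], [218, 42], [249, 252], [320, 243], [315, 40]]
[[637.7 303.9  12. ]
 [631.  389.8  12. ]
 [624.7 394.3  12. ]
 [386.7 370.7  12. ]
 [398.9 281.3  12. ]
 [626.1 296.4  12. ]]
```

View pics/z18.png

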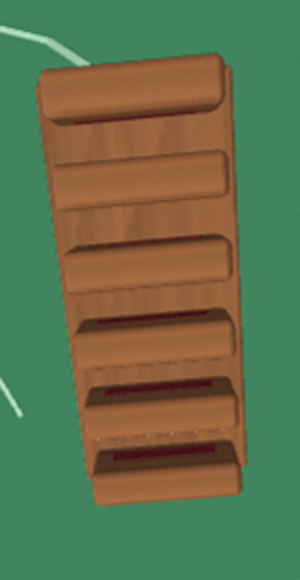

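```bash
python3 - <<'E'
import h
from h import *
c=Cam("wrist")
z=lambda u,v:(200+u/2,v/2)
print("board", c.plane([z(37,86),z(231,67),z(244,465),z(90,475)],12).round(1))
# luminance profile along column through the middle of rack in world coordinates at z=52
g=cv2.cvtColor(c.im,cv2.COLOR_RGB2GRAY).astype(float)
yaw=0.07
for off in (-25,0,25):
    xs=np.arange(400,650,2.0); P=np.c_[xs,np.full_like(xs,338)+ (xs-515)*np.tan(yaw)+off,np.full_like(xs,52)]
    px=c.proj(P).astype(np.float32)
    v=cv2.remap(g.astype(np.float32),px[:,0].reshape(1,-1),px[:,1].reshape(1,-1),cv2.INTER_LINEAR)[0]
    print(off,[(int(x),int(k)) for x,k in zip(xs,v)])
E
```

```text
board [[623.2 394.2  12. ]
 [631.4 296.6  12. ]
 [412.7 279.7  12. ]
 [406.3 375.2  12. ]]
-25 [(400, 108), (402, 108), (404, 108), (406, 107), (408, 108), (410, 107), (412, 108), (414, 112), (416, 119), (418, 116), (420, 113), (422, 110), (424, 109), (426, 112), (428, 110), (430, 96), (432, 75), (434, 54), (436, 56), (438, 53), (440, 41), (442, 32), (444, 41), (446, 73), (448, 110), (450, 112), (452, 106), (454, 114), (456, 118), (458, 117), (460, 113), (462, 110), (464, 109), (466, 112), (468, 111), (470, 96), (472, 68), (474, 54), (476, 54), (478, 39), (480, 35), (482, 74), (484, 107), (486, 107), (488, 107), (490, 106), (492, 93), (494, 115), (496, 118), (498, 117), (500, 111), (502, 110), (504, 109), (506, 112), (508, 109), (510, 94), (512, 61), (514, 55), (516, 30), (518, 76), (520, 110), (522, 110), (524, 110), (526, 111), (528, 111), (530, 108), (532, 93), (534, 116), (536, 119), (538, 117), (540, 112), (542, 111), (544, 110), (546, 111), (548, 109), (550, 91), (552, 53), (554, 83), (556, 113), (558, 112), (560, 112), (562, 113), (564, 113), (566, 112), (568, 112), (570, 104)
[... 2711 characters left out ...]
 (532, 119), (534, 118), (536, 113), (538, 111), (540, 108), (542, 113), (544, 107), (546, 90), (548, 52), (550, 80), (552, 103), (554, 104), (556, 103), (558, 102), (560, 103), (562, 102), (564, 102), (566, 92), (568, 101), (570, 118), (572, 118), (574, 117), (576, 113), (578, 110), (580, 109), (582, 112), (584, 107), (586, 86), (588, 108), (590, 106), (592, 108), (594, 110), (596, 109), (598, 110), (600, 109), (602, 105), (604, 47), (606, 76), (608, 101), (610, 118), (612, 119), (614, 116), (616, 112), (618, 112), (620, 109), (622, 112), (624, 106), (626, 88), (628, 153), (630, 183), (632, 140), (634, 107), (636, 107), (638, 107), (640, 107), (642, 107), (644, 107), (646, 107), (648, 107)]
```

```bash
cat >> h.py <<'E'
RACK=np.array([519.5,337.]);RY=.08
def slot(k): return RACK+k*np.array([np.cos(RY),np.sin(RY)])
def gshift(g,yaw,L=155):
    """bring grasp point to g keeping the tool tilt"""
    st=r.sense(); e=st["tcp_rot"].copy(); e[2]=yaw
    shift(np.array(g)-rpy(e)@[0,0,L],yaw); print("  tilt",st["tcp_rot"][:2].round(4))
def onpanel(p,x,y=0): return (p[0]+x*np.cos(p[4])-y*np.sin(p[4]),p[1]+x*np.sin(p[4])+y*np.cos(p[4]))
E
python3 - <<'E'
from h import *
A=(543.7,14.4,0,0,.102)
g=onpanel(A,64); print(g)
gshift((*g,150),.102)
gshift((*g,37),.102)
E
```

```text
(np.float64(607.3673605484913), np.float64(20.91668633497251))
now [494.9 338.5 398.5] yaw -0.0037 clk 16.3 -> shift [0.1183 0.3163 0.092 ] spin -6.06 rows 7.0
  tilt [3.1394 0.0191]
now [494.9 338.5 398.5] yaw -0.0037 clk 16.3 -> shift [0.1205 0.316  0.205 ] spin -6.06 rows 7.9
  tilt [3.1394 0.0191]
```

Call:
carry_out([
  [[100, 0, 0.04, 0, -1], [100, 0.02, 0.09, 0, -2], [100, 0.04, 0.135, 0.01, -3], [100, 0.055, 0.18, 0.03, -4], [100, 0.075, 0.225, 0.05, -5], [100, 0.095, 0.27, 0.07, -6], [100, 0.118, 0.31, 0.09, -6.1], [100, 0.118, 0.316, 0.09, -6.1]],
])

```text
clock: 17.1
eef_pos: [610.1, 18.7, 305.2]
tcp_rot: [3.141, 0.021, 0.101]
contact_force: [-0.6, -0.5, -0.0]
opening: 1.0
```

```bash
python3 - <<'E'
from h import *
c=Cam("wrist","w19.png")
A=(543.7,14.4,0,0,.102)
g=onpanel(A,64)
gshift((*g,37),.102)
P=[(*onpanel(A,58,y),6) for y in (-13,13)]; print("pin",c.proj(P).round())
for f in (0,.2,.4): print(f,c.proj([(*onpanel(A,58+48*np.sin(f),y),6+48*np.cos(f)) for y in (-13,13)]).round())
E
```

```text
now [610.1  18.1 305.3] yaw 0.1002 clk 17.15 -> shift [ 0.0033 -0.0033  0.1133] spin -0.1 rows 2.3
  tilt [3.1406 0.0213]
pin [[287. 198.]
 [258. 198.]]
0 [[289. 218.]
 [255. 218.]]
0.2 [[289. 206.]
 [255. 206.]]
0.4 [[289. 193.]
 [254. 193.]]
```

View pics/w19.png

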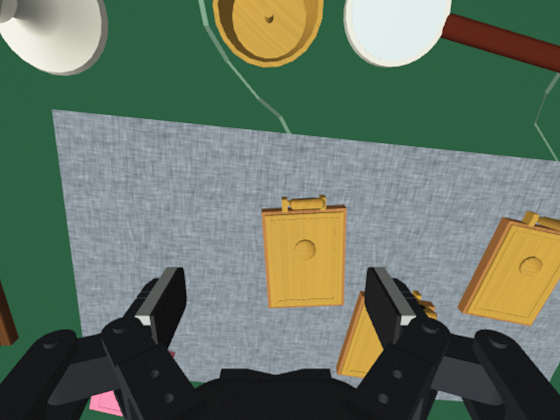

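```bash
python3 - <<'E'
from h import *
c=Cam("wrist")
for p in panels(c): 
    print(np.round(p,3)); A=p if p[1]>-80 else None
    if A:
        g=onpanel(A,64);gshift((*g,37),A[4]); print("pin",c.proj([(*onpanel(A,58,y),6) for y in (-13,13)]).round())
        for f in (0,.2,.4): print(f,c.proj([(*onpanel(A,58+48*np.sin(f),y),6+48*np.cos(f)) for y in (-13,13)]).round())
        print("stud z17/22:",c.proj([(*onpanel(A,14),17),(*onpanel(A,14),26)]).round(1))
a=c.im[180:320,240:370,::-1]
cv2.imwrite("pics/z19.png",cv2.resize(a,None,fx=4,fy=4,interpolation=cv2.INTER_CUBIC))
E
```

```text
[ 5.44450e+02 -1.59080e+01  1.03292e+02  7.45260e+01  1.52000e-01]
now [609.7  20.1 306.2] yaw 0.1 clk 17.2 -> shift [0.0011 0.0257 0.1142] spin -3.0 rows 2.3
  tilt [3.1414 0.021 ]
pin [[317. 199.]
 [288. 201.]]
0 [[325. 220.]
 [290. 222.]]
0.2 [[324. 208.]
 [290. 209.]]
0.4 [[324. 195.]
 [289. 197.]]
stud z17/22: [[304.1 249.6]
 [305.  254.3]]
[ 5.49349e+02 -2.21298e+02  1.04030e+02  8.23880e+01 -1.13000e-01]
```

View pics/z19.png

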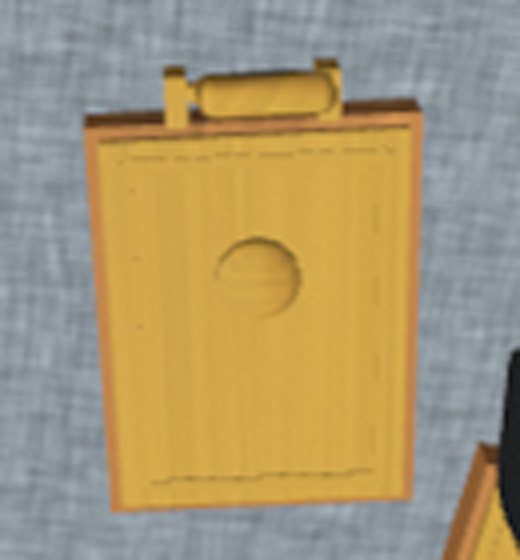

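Call:
carry_out([
  [[100, 0.001, 0.0257, 0, -3], [100, 0.001, 0.0257, 0.03, -3], [100, 0.001, 0.0257, 0.06, -3], [100, 0.001, 0.0257, 0.09, -3], [100, 0.001, 0.0257, 0.105, -3], [100, 0.001, 0.0257, 0.114, -3], [100, 0.001, 0.0257, 0.114, -3]],
], squeeze=60)

```text
clock: 17.9
eef_pos: [610.6, -4.9, 192.0]
tcp_rot: [-3.14, 0.022, 0.153]
contact_force: [0.4, 1.3, -0.3]
opening: 1.002
```

```bash
python3 - <<'E'
from h import *
s=r.sense();print(s["contact_force"].round(1))
A=(544.5,-15.9,0,0,.152)
gshift((*onpanel(A,64),37),.152)
c=Cam("wrist","w20.png")
E
```

```text
[ 0.4  1.3 -0.3]
now [610.6  -4.9 192. ] yaw 0.153 clk 17.9 -> shift [0.0004 0.001  0.0001] spin 0.06 rows 0.0
  tilt [-3.1404  0.0217]
```

View pics/w20.png

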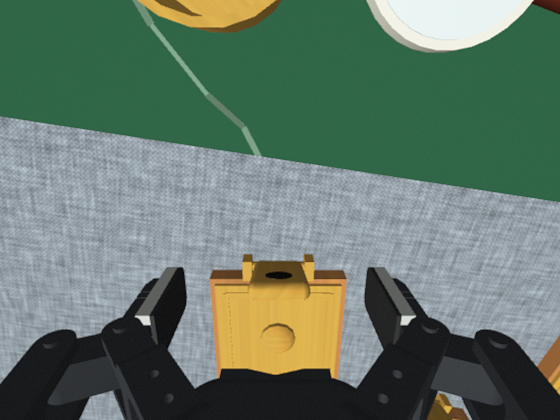

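Call:
carry_out([
  [[30, 0, 0, 0, 0], [10, 0, 0, 0, 0], [0, 0, 0, 0, 0], [0, 0, 0, 0, 0], [0, 0, 0, 0, 0], [0, 0, 0, 0, 0], [0, 0, 0, 0, 0]],
], squeeze=60)

```text
clock: 18.65
eef_pos: [611.3, -5.2, 193.5]
tcp_rot: [-3.141, 0.02, 0.153]
contact_force: [-0.7, -0.8, 5.3]
opening: 0.292
```

```bash
python3 - <<'E'
from h import *
s=r.sense();print(s["contact_force"].round(1))
c=Cam("wrist","w21.png")
E
```

```text
[-0.7 -0.8  5.3]
```

View pics/w21.png

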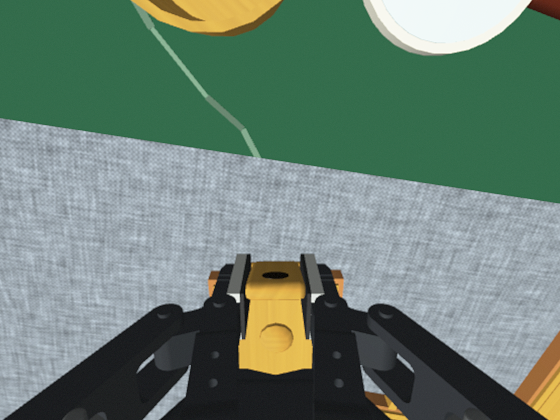

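Call:
carry_out([
  [[0, -0.002, 0, -0.015, 0], [0, -0.006, 0, -0.03, 0], [0, -0.015, 0, -0.05, 0], [0, -0.032, 0, -0.072, 0], [0, -0.055, 0, -0.09, 0], [0, -0.078, 0, -0.102, 0], [0, -0.095, 0, -0.112, 0], [0, -0.105, 0, -0.125, 0]],
])

```text
clock: 19.5
eef_pos: [508.1, -21.1, 321.9]
tcp_rot: [-3.141, 0.02, 0.153]
contact_force: [0.9, 0.1, -1.2]
opening: 0.29
```

Call:
carry_out([
  [[0, 0, 0, -0.02, 0], [0, 0, 0, -0.04, 0], [0, 0, 0, -0.06, 0], [0, 0, 0, -0.07, 0], [0, 0, 0, -0.07, 0], [0, 0, 0, -0.07, 0]],
])

```text
clock: 20.1
eef_pos: [509.1, -20.9, 391.6]
tcp_rot: [-3.141, 0.02, 0.153]
contact_force: [-0.5, -0.5, -1.8]
opening: 0.296
```

```bash
python3 - <<'E'
from h import *
s=r.sense();print(s["contact_force"].round(1),s["opening"],s["tcp_rot"])
c=Cam("wrist","w22.png");c=Cam("scene","s22.png")
p=slot(80)
gshift((*p,230),RY)
E
```

```text
[-0.5 -0.5 -1.8] 0.2958519687607566 [-3.14073774  0.02026561  0.15261012]
now [509.  -20.9 390.9] yaw 0.1526 clk 20.2 -> shift [ 0.148  -0.3459  0.0031] spin 4.16 rows 7.5
  tilt [-3.1405  0.0218]
```

View pics/w22.png

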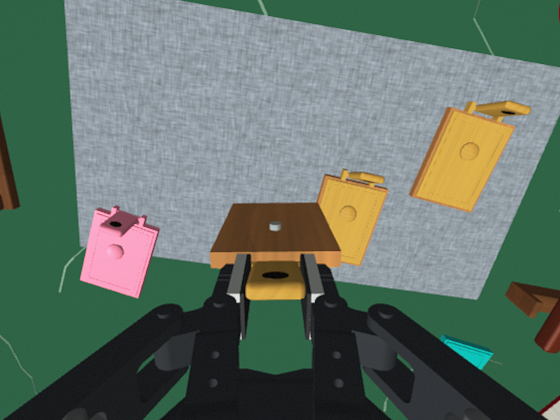

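View pics/s22.png

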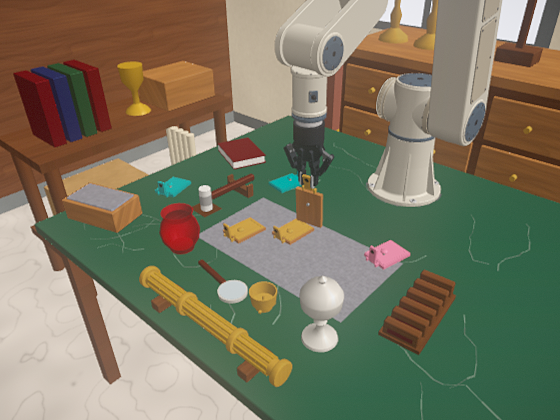

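```bash
cat >> h.py <<'E'
def hang(c,rowcol_bottom,rowcol_top=None,dz=31):
    """world offsets of the hanging panel's back-bottom edge from grasp point, along tool yaw"""
    st=r.sense();R=rpy(st["tcp_rot"]);g=st["eef_pos"]+R@[0,0,155]
    y=st["tcp_rot"][2];ex=np.array([np.cos(y),np.sin(y)]);ey=np.array([-np.sin(y),np.cos(y)])
    for z,pts in ((g[2]-dz-110,rowcol_bottom),(g[2]-dz-6,rowcol_top or [])):
        for p in pts:
            d=(c.plane([p],z)[0]-g)[:2]; print("off x %.1f y %.1f"%(d@ex,d@ey))
    return g
E
python3 - <<'E'
from h import *
c=Cam("wrist")
hang(c,[(234,203.5),(277,203.5),(321,203.5)],[(211,252.5),(275,252.5),(340,252.5)])
a=c.im[190:300,200:350,::-1]
cv2.imwrite("pics/z22.png",cv2.resize(a,None,fx=4,fy=4,interpolation=cv2.INTER_CUBIC))
E
```

```text
off x -9.7 y 37.1
off x -9.7 y -1.2
off x -9.6 y -40.4
off x -2.5 y 37.1
off x -2.5 y 0.4
off x -2.4 y -36.8
```

View pics/z22.png

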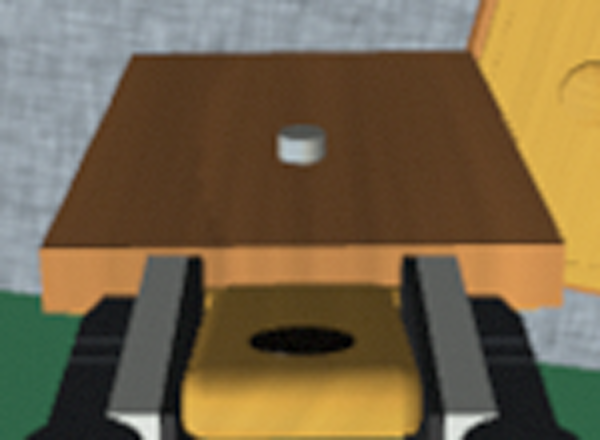

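```bash
python3 - <<'E'
from h import *
p=slot(80)+np.array([10,0])
gshift((*p,215),RY)
E
```

```text
now [509.1 -20.9 390.8] yaw 0.1526 clk 20.25 -> shift [ 0.1582 -0.3444  0.0178] spin 4.16 rows 7.6
  tilt [-3.1404  0.0219]
```

Call:
carry_out([
  [[0, 0.012, -0.03, 0, 0.5], [0, 0.033, -0.07, 0, 1], [0, 0.055, -0.115, 0, 1.5], [0, 0.077, -0.16, 0, 2], [0, 0.099, -0.205, 0, 2.5], [0, 0.119, -0.25, 0, 3], [0, 0.135, -0.29, 0, 3.5], [0, 0.15, -0.32, 0, 4]],
])

```text
clock: 21.05
eef_pos: [608.6, 320.9, 386.4]
tcp_rot: [3.141, 0.024, 0.084]
contact_force: [0.4, -1.0, -1.0]
opening: 0.285
```

Call:
carry_out([
  [[0, 0.008, -0.015, 0.01, 0], [0, 0.008, -0.02, 0.015, 0], [0, 0.008, -0.02, 0.015, 0], [0, 0.008, -0.02, 0.015, 0], [0, 0.008, -0.02, 0.015, 0]],
])

```text
clock: 21.55
eef_pos: [614.5, 340.4, 371.6]
tcp_rot: [3.141, 0.024, 0.083]
contact_force: [-0.7, -0.3, -1.9]
opening: 0.292
```

```bash
python3 - <<'E'
from h import *
p=slot(80)+np.array([10,0])
gshift((*p,215),RY)
c=Cam("wrist","w23.png")
a=c.im[150:300,180:370,::-1]
cv2.imwrite("pics/z23.png",cv2.resize(a,None,fx=4,fy=4,interpolation=cv2.INTER_CUBIC))
c=Cam("scene","s23.png")
a=c.im[200:350,330:520,::-1]
cv2.imwrite("pics/zs23.png",cv2.resize(a,None,fx=4,fy=4,interpolation=cv2.INTER_CUBIC))
E
```

```text
now [614.5 340.4 371.6] yaw 0.0828 clk 21.55 -> shift [-0.0013 -0.0035  0.0017] spin 0.16 rows 0.1
  tilt [3.1407 0.0236]
```

View pics/z23.png

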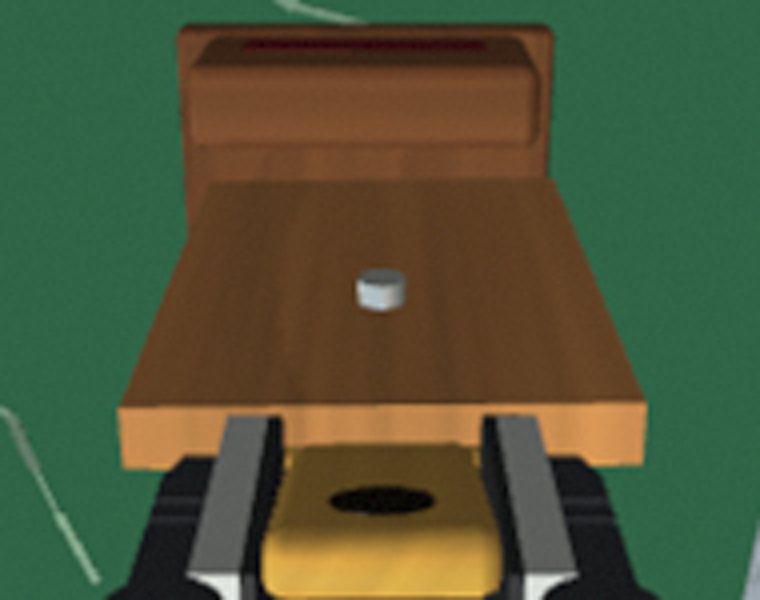

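View pics/zs23.png

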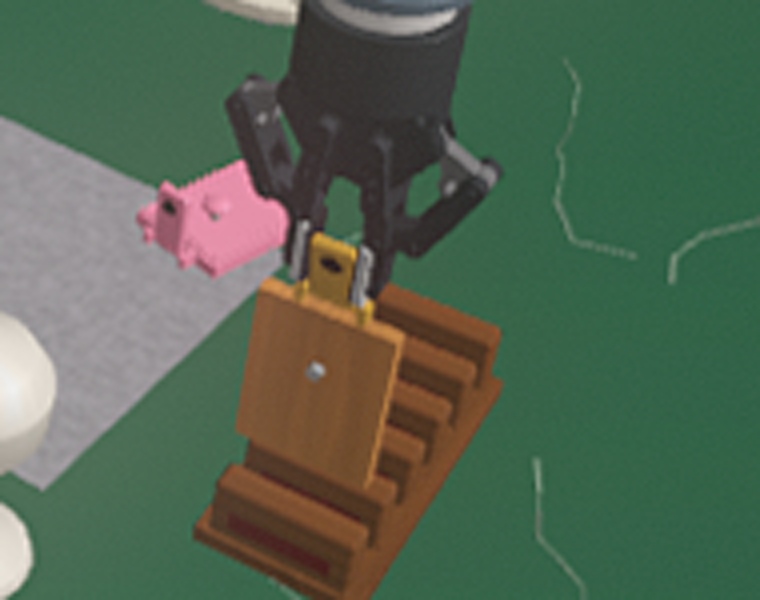

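```bash
cat >> h.py <<'E'
def where(c,bot,top,k,dz=31):
    g=hang(c,[],dz=dz)
    B=np.array([c.plane([p],g[2]-dz-110)[0] for p in bot]);T=np.array([c.plane([p],g[2]-dz-6)[0] for p in top])
    ex=np.array([np.cos(RY),np.sin(RY)]);ey=np.array([-ex[1],ex[0]])
    for n,M in (("bottom",B),("top",T)):
        d=M[:,:2]-RACK; u=d@ex;v=d@ey; print(n,"back-face rack x",u.round(1),"y",v.round(1),"-> mid-thickness vs slot",(u.mean()-6-k).round(1),"y mid",v.mean().round(1),"yaw err",((u[0]-u[-1])/(v[0]-v[-1])).round(3),"width",abs(v[0]-v[-1]).round(1),"z",M[0,2].round(1))
E
python3 - <<'E'
from h import *
c=Cam("wrist")
where(c,[(231.3,195.3),(318.3,195.3)],[(210,251.2),(341,250.7)],80)
E
```

```text
bottom back-face rack x [89.3 89.6] y [ 34.8 -42. ] -> mid-thickness vs slot 3.4 y mid -3.6 yaw err -0.004 width 76.8 z 75.9
top back-face rack x [89.8 90.4] y [ 33.3 -41.5] -> mid-thickness vs slot 4.1 y mid -4.1 yaw err -0.008 width 74.8 z 179.9
```

Call:
carry_out([
  [[0, -0.0035, -0.004, 0, 0], [0, -0.0035, -0.004, 0, 0], [0, -0.0035, -0.004, 0.01, 0], [0, -0.0035, -0.004, 0.02, 0], [0, -0.0035, -0.004, 0.03, 0], [0, -0.0035, -0.004, 0.036, 0], [0, -0.0035, -0.004, 0.036, 0]],
])

```text
clock: 22.4
eef_pos: [609.6, 344.1, 334.2]
tcp_rot: [3.14, 0.025, 0.083]
contact_force: [-1.0, 0.5, -1.5]
opening: 0.292
```

```bash
python3 - <<'E'
from h import *
print(r.sense()["contact_force"].round(1))
c=Cam("wrist","w24.png")
a=c.im[150:300,180:370,::-1]
cv2.imwrite("pics/z24.png",cv2.resize(a,None,fx=4,fy=4,interpolation=cv2.INTER_CUBIC))
c=Cam("scene","s24.png")
a=c.im[200:350,330:520,::-1]
cv2.imwrite("pics/zs24.png",cv2.resize(a,None,fx=4,fy=4,interpolation=cv2.INTER_CUBIC))
E
```

```text
[-1.   0.5 -1.5]
```

View pics/z24.png

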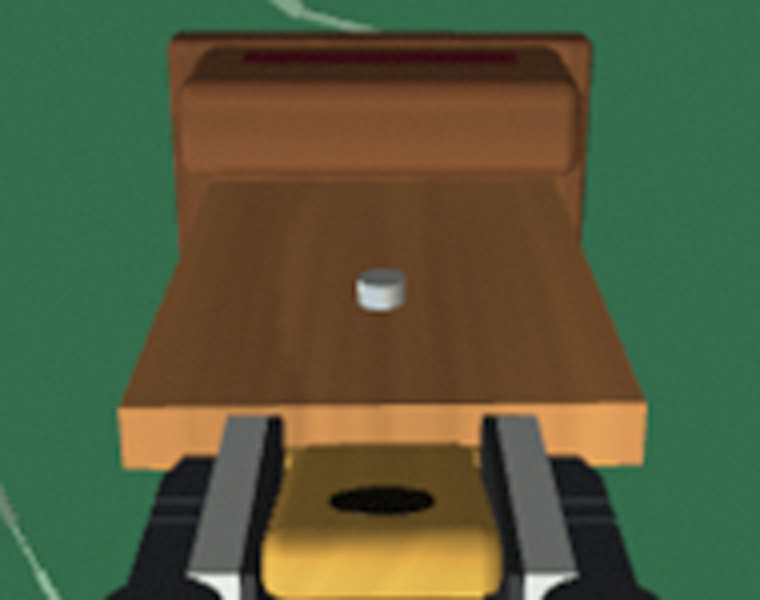

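View pics/zs24.png

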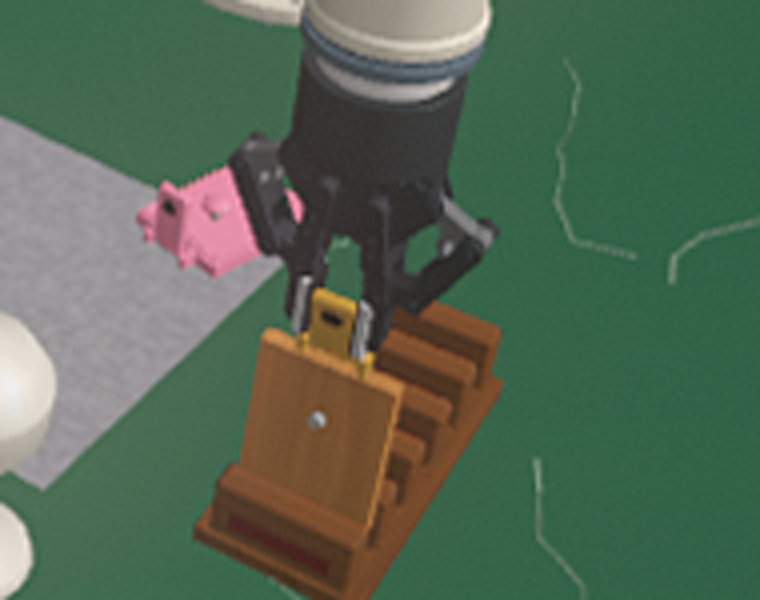

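Call:
carry_out([
  [[0, 0, 0, 0.008, 0], [0, 0, 0, 0.015, 0], [0, 0, 0, 0.021, 0], [0, 0, 0, 0.024, 0], [0, 0, 0, 0.024, 0]],
])

```text
clock: 23.0
eef_pos: [609.3, 344.2, 311.0]
tcp_rot: [3.14, 0.024, 0.083]
contact_force: [-0.9, -0.2, -1.4]
opening: 0.29
```

```bash
python3 - <<'E'
from h import *
print(r.sense()["contact_force"].round(1))
c=Cam("wrist","w25.png")
a=c.im[150:300,180:370,::-1]
cv2.imwrite("pics/z25.png",cv2.resize(a,None,fx=4,fy=4,interpolation=cv2.INTER_CUBIC))
c=Cam("scene","s25.png")
a=c.im[200:350,330:520,::-1]
cv2.imwrite("pics/zs25.png",cv2.resize(a,None,fx=4,fy=4,interpolation=cv2.INTER_CUBIC))
E
```

```text
[-0.9 -0.2 -1.4]
```

View pics/z25.png

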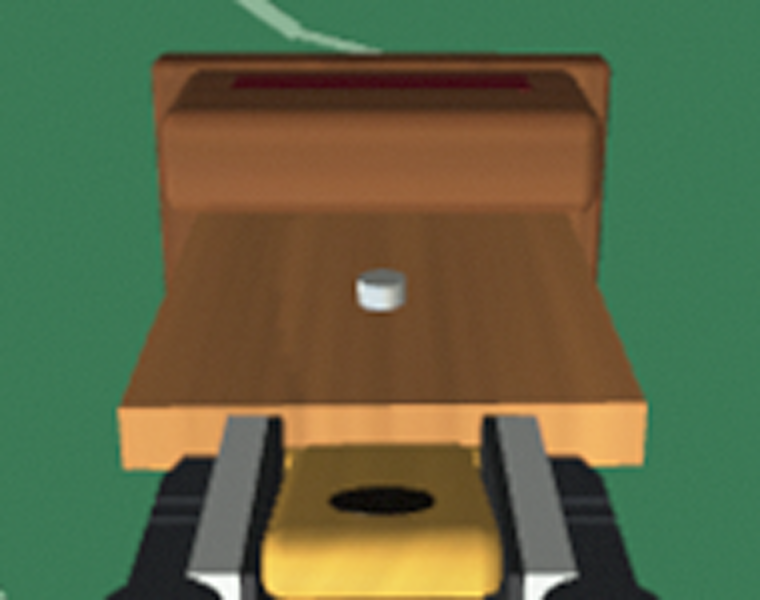

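View pics/zs25.png

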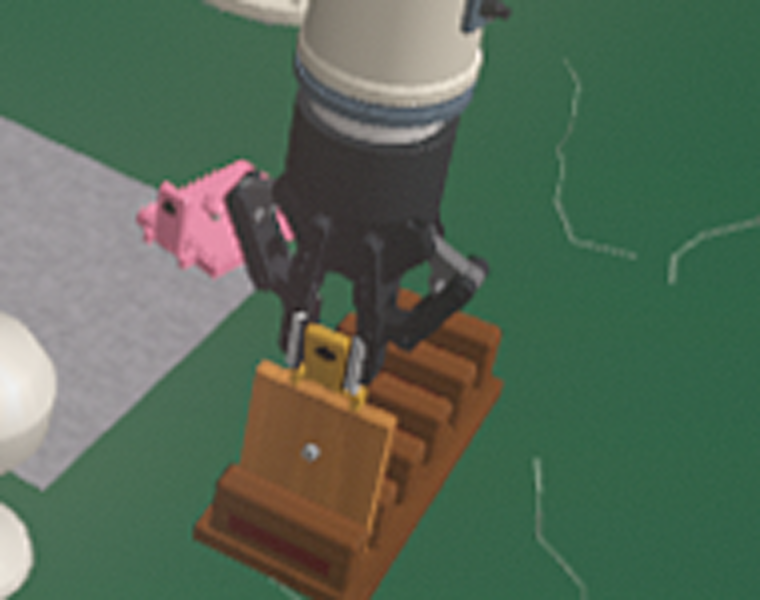

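Call:
carry_out([
  [[0, 0, 0, 0.002, 0], [0, 0, 0, 0.003, 0], [0, 0, 0, 0.003, 0], [0, 0, 0, 0.003, 0]],
])

```text
clock: 23.5
eef_pos: [609.8, 344.5, 309.6]
tcp_rot: [-3.142, 0.022, 0.083]
contact_force: [0.3, -0.1, 5.0]
opening: 0.291
```

Call:
carry_out([
  [[40, 0, 0, 0, 0], [60, 0, 0, 0, 0], [70, 0, 0, 0, 0], [70, 0, 0, 0, 0], [70, 0, 0, -0.02, 0], [70, 0, 0, -0.06, 0], [70, 0, 0, -0.1, 0], [70, 0, 0, -0.1, 0]],
])

```text
clock: 24.3
eef_pos: [613.3, 345.4, 416.0]
tcp_rot: [-3.138, 0.013, 0.083]
contact_force: [0.8, 0.0, 0.2]
opening: 0.698
```

```bash
python3 - <<'E'
from h import *
print(r.sense()["contact_force"].round(1),r.sense()["eef_pos"],r.sense()["tcp_rot"])
c=Cam("wrist","w26.png")
c=Cam("scene","s26.png")
a=c.im[200:350,330:520,::-1]
cv2.imwrite("pics/zs26.png",cv2.resize(a,None,fx=4,fy=4,interpolation=cv2.INTER_CUBIC))
E
```

```text
[0.8 0.  0.2] [613.31900512 345.36942884 416.02584013] [-3.13765953  0.01325444  0.08287155]
```

View pics/w26.png

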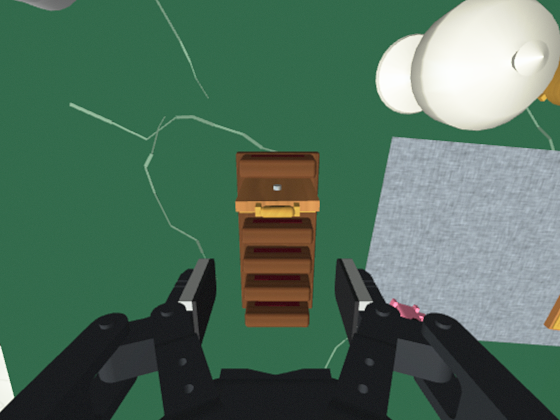

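View pics/zs26.png

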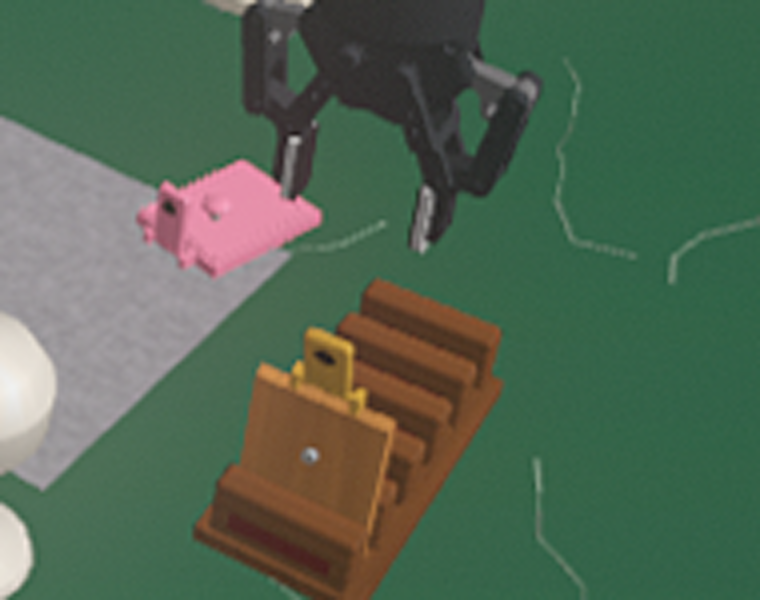

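```bash
python3 - <<'E'
from h import *
B=(454.1,-113.7,0,0,-.075)
gshift((*onpanel(B,64),160),-.075)
E
```

```text
now [612.1 344.7 410.6] yaw 0.0828 clk 24.4 -> shift [-0.1271  0.4546  0.0977] spin 9.04 rows 9.6
  tilt [-3.1407  0.0201]
```

Call:
carry_out([
  [[100, -0.01, 0.03, 0, 0], [100, -0.02, 0.075, 0, 1], [100, -0.03, 0.12, 0, 2], [100, -0.045, 0.165, 0, 3], [100, -0.06, 0.21, 0, 4], [100, -0.07, 0.255, 0, 5], [100, -0.085, 0.3, 0.01, 6], [100, -0.1, 0.345, 0.03, 7]],
])

```text
clock: 25.2
eef_pos: [539.9, -7.8, 382.2]
tcp_rot: [3.14, 0.02, -0.04]
contact_force: [0.7, -0.4, -0.0]
opening: 1.001
```

Call:
carry_out([
  [[100, -0.01, 0.04, 0.02, 1], [100, -0.02, 0.08, 0.04, 2], [100, -0.025, 0.11, 0.065, 2], [100, -0.025, 0.11, 0.065, 2], [100, -0.025, 0.11, 0.065, 2]],
])

```text
clock: 25.7
eef_pos: [508.5, -117.1, 316.4]
tcp_rot: [3.14, 0.023, -0.077]
contact_force: [1.0, 0.0, 0.6]
opening: 1.0
```

```bash
python3 - <<'E'
from h import *
c=Cam("wrist","w27.png")
for p in panels(c): 
    print(np.round(p,3)); gshift((*onpanel(p,64),37),p[4])
    for f in (0,.2,.4): print(f,c.proj([(*onpanel(p,58+48*np.sin(f),y),6+48*np.cos(f)) for y in (-13,13)]).round())
    print("stud 17/26:",c.proj([(*onpanel(p,14),17),(*onpanel(p,14),26)]).round(1))
E
```

```text
[ 5.47421e+02 -2.24701e+02  1.02517e+02  7.69420e+01 -1.15000e-01]
now [ 509.1 -116.5  317.2] yaw -0.0756 clk 25.75 -> shift [0.1162 0.1071 0.123 ] spin 2.26 rows 4.0
  tilt [3.1398 0.0211]
0 [[455.  53.]
 [416.  51.]]
0.2 [[458.  37.]
 [418.  35.]]
0.4 [[459.  22.]
 [419.  20.]]
stud 17/26: [[402.4 116.7]
 [406.8 117.5]]
[ 4.55757e+02 -1.12251e+02  1.02763e+02  7.45540e+01 -7.60000e-02]
now [ 509.1 -116.5  317.2] yaw -0.0756 clk 25.75 -> shift [ 0.0164 -0.0007  0.125 ] spin 0.03 rows 2.5
  tilt [3.1398 0.0211]
0 [[290. 196.]
 [257. 196.]]
0.2 [[291. 183.]
 [257. 183.]]
0.4 [[291. 171.]
 [256. 171.]]
stud 17/26: [[273.8 228.1]
 [273.7 232.2]]
```

View pics/w27.png

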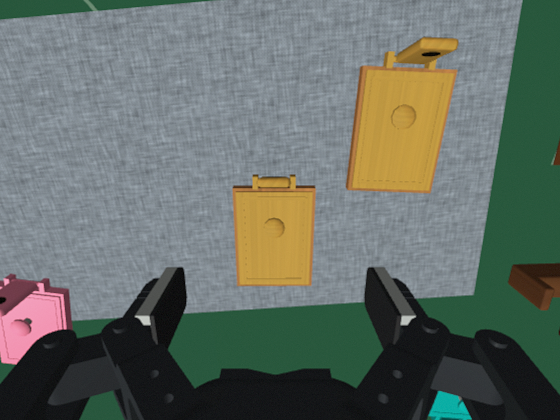

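Call:
carry_out([
  [[100, 0.016, 0, 0.02, 0], [100, 0.016, 0, 0.05, 0], [100, 0.016, 0, 0.08, 0], [100, 0.016, 0, 0.105, 0], [100, 0.016, 0, 0.12, 0], [100, 0.016, 0, 0.125, 0], [100, 0.016, 0, 0.125, 0]],
])

```text
clock: 26.45
eef_pos: [522.7, -116.9, 191.9]
tcp_rot: [3.14, 0.021, -0.074]
contact_force: [-0.3, -1.5, 0.6]
opening: 1.001
```

Call:
carry_out([
  [[30, 0, 0, 0, 0], [10, 0, 0, 0, 0], [0, 0, 0, 0, 0], [0, 0, 0, 0, 0], [0, 0, 0, 0, 0], [0, 0, 0, 0, 0], [0, 0, 0, 0, 0]],
])

```text
clock: 27.15
eef_pos: [523.0, -117.0, 192.6]
tcp_rot: [3.14, 0.021, -0.074]
contact_force: [-2.0, 1.2, 6.5]
opening: 0.294
```

```bash
python3 - <<'E'
from h import *
print(r.sense()["contact_force"].round(1),r.sense()["tcp_rot"])
c=Cam("wrist","w28.png")
E
```

```text
[-2.   1.2  6.5] [ 3.13986299  0.0206388  -0.07443593]
```

View pics/w28.png

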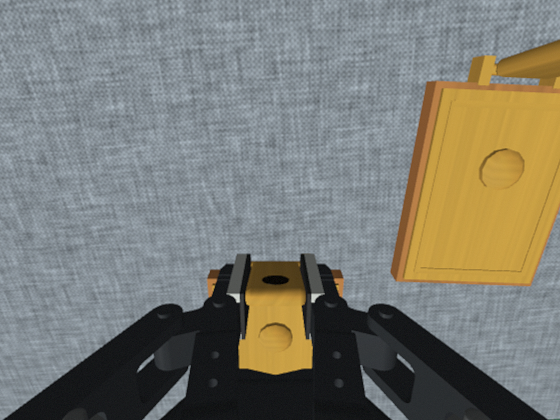

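Call:
carry_out([
  [[0, -0.002, 0, -0.015, 0], [0, -0.006, 0, -0.03, 0], [0, -0.015, 0, -0.05, 0], [0, -0.032, 0, -0.072, 0], [0, -0.055, 0, -0.09, 0], [0, -0.078, 0, -0.102, 0], [0, -0.095, 0, -0.112, 0], [0, -0.105, 0, -0.125, 0]],
])

```text
clock: 28.0
eef_pos: [418.8, -108.9, 320.9]
tcp_rot: [3.14, 0.021, -0.075]
contact_force: [0.5, -0.6, -1.9]
opening: 0.294
```

Call:
carry_out([
  [[0, 0, 0, -0.02, 0], [0, 0, 0, -0.04, 0], [0, 0, 0, -0.055, 0], [0, 0, 0, -0.065, 0], [0, 0, 0, -0.065, 0]],
])

```text
clock: 28.5
eef_pos: [420.2, -108.9, 387.6]
tcp_rot: [3.139, 0.018, -0.075]
contact_force: [0.2, 0.5, -3.1]
opening: 0.292
```

```bash
python3 - <<'E'
from h import *
c=Cam("wrist","w29.png"); print(r.sense()["contact_force"].round(1),r.sense()["opening"])
p=slot(-80)+np.array([7,0])
gshift((*p,215),RY)
E
```

```text
[-0.1 -0.2 -2.5] 0.28966198365155515
now [ 420.  -108.8  386.6] yaw -0.0747 clk 28.55 -> shift [-0.0028 -0.441   0.0158] spin -8.86 rows 8.8
  tilt [3.1396 0.0196]
```

View pics/w29.png

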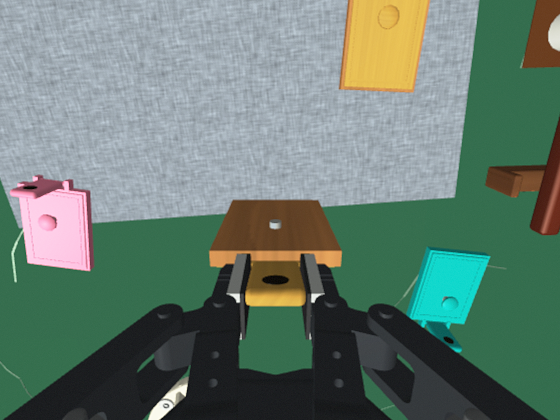

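Call:
carry_out([
  [[0, 0, -0.03, 0, -1], [0, 0, -0.075, 0, -2], [0, 0, -0.12, 0, -3], [0, 0, -0.165, 0, -4], [0, 0, -0.21, 0, -5], [0, 0, -0.255, 0, -6], [0, 0, -0.3, 0, -7], [0, 0, -0.345, 0, -8]],
])

```text
clock: 29.35
eef_pos: [445.1, 237.0, 384.8]
tcp_rot: [3.142, 0.021, 0.066]
contact_force: [0.8, -0.9, -1.8]
opening: 0.287
```

```bash
python3 - <<'E'
from h import *
p=slot(-80)+np.array([7,0])
gshift((*p,215),RY)
E
```

```text
now [445.1 237.  384.8] yaw 0.066 clk 29.35 -> shift [ 0.0114 -0.0934  0.0146] spin -0.8 rows 1.9
  tilt [3.1416 0.0212]
```

Call:
carry_out([
  [[0, 0.004, -0.03, 0.005, -0.8], [0, 0.008, -0.06, 0.01, -0.8], [0, 0.011, -0.083, 0.014, -0.8], [0, 0.011, -0.093, 0.014, -0.8], [0, 0.011, -0.093, 0.014, -0.8], [0, 0.011, -0.093, 0.014, -0.8], [0, 0.011, -0.093, 0.014, -0.8]],
])

```text
clock: 30.05
eef_pos: [449.6, 329.4, 370.5]
tcp_rot: [3.141, 0.022, 0.079]
contact_force: [-0.3, -0.2, -3.2]
opening: 0.294
```

```bash
python3 - <<'E'
from h import *
p=slot(-80)+np.array([7,0])
gshift((*p,215),RY)
c=Cam("wrist","w30.png")
a=c.im[150:300,180:370,::-1]
cv2.imwrite("pics/z30.png",cv2.resize(a,None,fx=4,fy=4,interpolation=cv2.INTER_CUBIC))
E
```

```text
now [449.6 329.4 370.5] yaw 0.0792 clk 30.05 -> shift [ 0.0007 -0.0015  0.0006] spin -0.05 rows 0.0
  tilt [3.1413 0.0216]
```

View pics/z30.png

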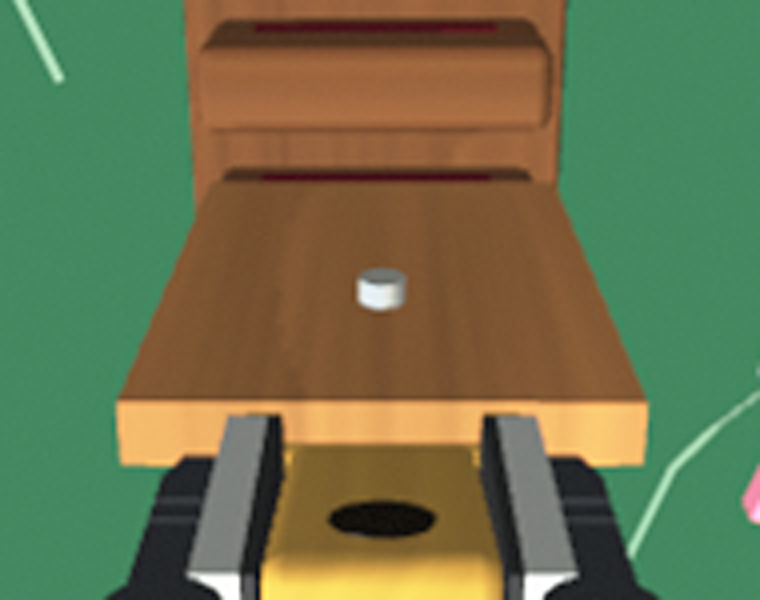

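View pics/w30.png

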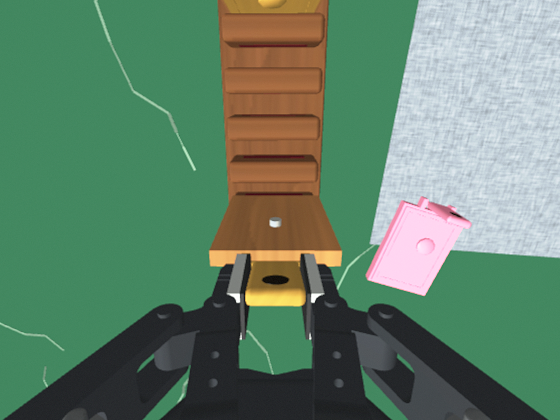

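```bash
python3 - <<'E'
from h import *
c=Cam("wrist")
where(c,[(232.5,195.5),(319.3,195.5)],[(209.3,250.5),(342,250.5)],-80)
E
```

```text
bottom back-face rack x [-75.6 -75.6] y [ 35.9 -40.7] -> mid-thickness vs slot -1.6 y mid -2.4 yaw err 0.0 width 76.6 z 74.8
top back-face rack x [-74.6 -74.6] y [ 35.8 -39.8] -> mid-thickness vs slot -0.6 y mid -2.0 yaw err -0.0 width 75.7 z 178.8
```

Call:
carry_out([
  [[0, 0.0013, -0.002, 0, 0], [0, 0.0013, -0.002, 0.01, 0], [0, 0.0013, -0.002, 0.02, 0], [0, 0.0013, -0.002, 0.03, 0], [0, 0.0013, -0.002, 0.038, 0], [0, 0.0013, -0.002, 0.038, 0]],
])

```text
clock: 30.75
eef_pos: [449.5, 331.3, 331.0]
tcp_rot: [3.14, 0.024, 0.079]
contact_force: [-0.0, -0.8, -2.6]
opening: 0.287
```

```bash
python3 - <<'E'
from h import *
print(r.sense()["contact_force"].round(1))
c=Cam("wrist","w31.png")
a=c.im[150:300,180:370,::-1]
cv2.imwrite("pics/z31.png",cv2.resize(a,None,fx=3,fy=3,interpolation=cv2.INTER_CUBIC))
c=Cam("scene","s31.png")
a=c.im[200:350,330:520,::-1]
cv2.imwrite("pics/zs31.png",cv2.resize(a,None,fx=4,fy=4,interpolation=cv2.INTER_CUBIC))
E
```

```text
[-0.  -0.8 -2.6]
```

View pics/z31.png

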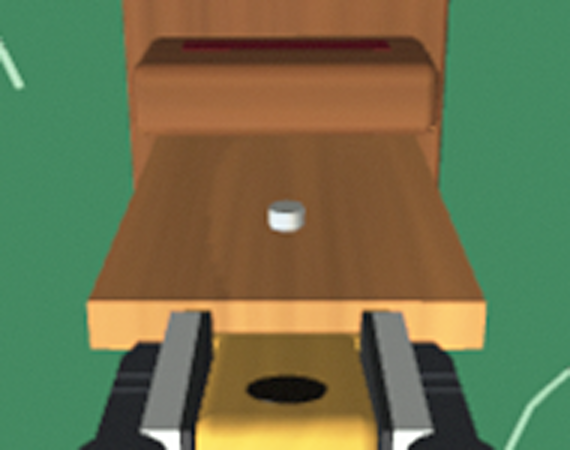

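View pics/zs31.png

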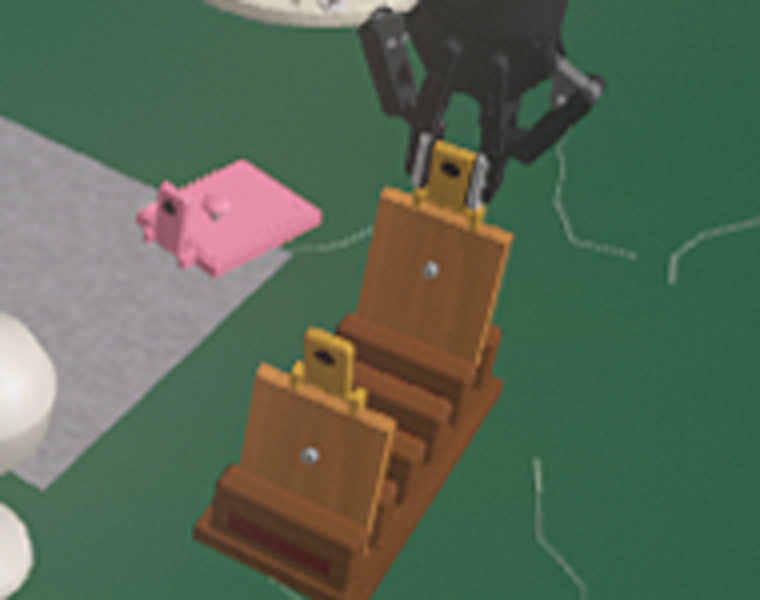

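Call:
carry_out([
  [[0, 0, 0, 0.008, 0], [0, 0, 0, 0.015, 0], [0, 0, 0, 0.02, 0], [0, 0, 0, 0.021, 0], [0, 0, 0, 0.021, 0]],
])

```text
clock: 31.35
eef_pos: [449.5, 331.6, 311.2]
tcp_rot: [3.141, 0.022, 0.079]
contact_force: [0.5, -0.6, -2.2]
opening: 0.286
```

Call:
carry_out([
  [[0, 0, 0, 0.002, 0], [0, 0, 0, 0.003, 0], [0, 0, 0, 0.003, 0], [0, 0, 0, 0.003, 0]],
])

```text
clock: 31.75
eef_pos: [449.7, 331.6, 308.6]
tcp_rot: [3.142, 0.021, 0.079]
contact_force: [-0.5, -0.5, 2.8]
opening: 0.294
```

Floor contact felt (5 N at the expected height). Release.

Call:
carry_out([
  [[40, 0, 0, 0, 0], [60, 0, 0, 0, 0], [70, 0, 0, 0, 0], [70, 0, 0, 0, 0], [70, 0, 0, -0.02, 0], [70, 0, 0, -0.06, 0], [70, 0, 0, -0.1, 0], [70, 0, 0, -0.1, 0]],
])

```text
clock: 32.55
eef_pos: [453.1, 332.8, 414.1]
tcp_rot: [-3.137, 0.014, 0.079]
contact_force: [-0.5, 0.9, 0.3]
opening: 0.695
```

```bash
python3 - <<'E'
from h import *
c=Cam("wrist","w32.png")
c=Cam("scene","s32.png")
a=c.im[150:350,330:520,::-1]
cv2.imwrite("pics/zs32.png",cv2.resize(a,None,fx=3,fy=3,interpolation=cv2.INTER_CUBIC))
C=(547.3,-225.5,0,0,-.115)
gshift((*onpanel(C,64),160),-.115)
E
```

```text
now [451.9 331.9 409.5] yaw 0.079 clk 32.65 -> shift [0.1187 0.5764 0.0916] spin 11.12 rows 11.9
  tilt [-3.1405  0.0195]
```

View pics/zs32.png

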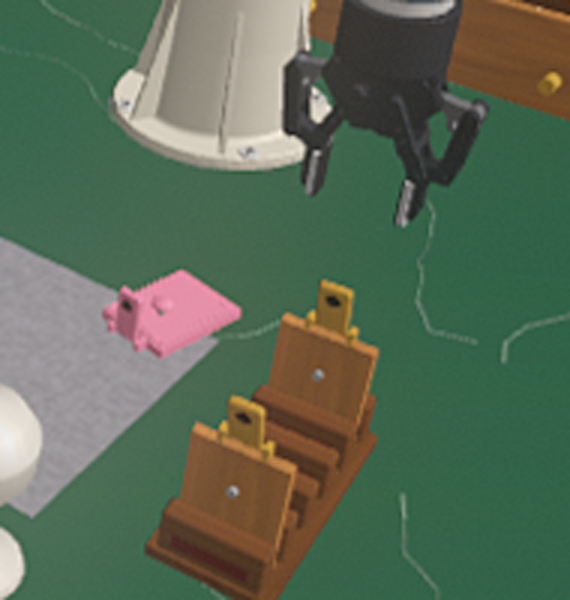

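View pics/w32.png

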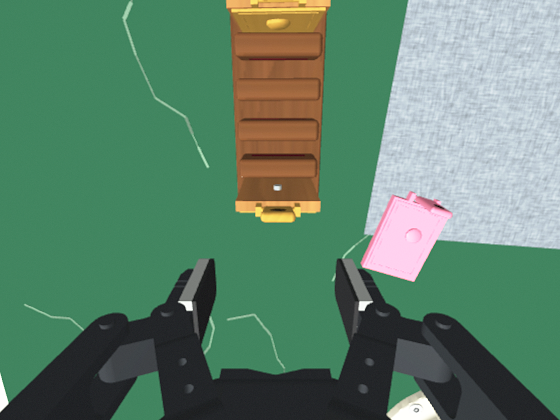

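Call:
carry_out([
  [[100, 0.01, 0.03, 0, 0], [100, 0.02, 0.075, 0, 1], [100, 0.03, 0.12, 0, 2], [100, 0.04, 0.165, 0, 3], [100, 0.05, 0.21, 0, 4], [100, 0.06, 0.255, 0, 5], [100, 0.07, 0.3, 0.01, 6], [100, 0.08, 0.345, 0.02, 7]],
])

```text
clock: 33.45
eef_pos: [558.2, -7.6, 385.9]
tcp_rot: [3.14, 0.021, -0.044]
contact_force: [0.9, 0.4, -0.3]
opening: 1.0
```

```bash
python3 - <<'E'
from h import *
C=(547.3,-225.5,0,0,-.115)
gshift((*onpanel(C,64),160),-.115)
E
```

```text
now [558.2  -7.6 385.9] yaw -0.0439 clk 33.45 -> shift [0.0673 0.2226 0.0698] spin 4.07 rows 4.9
  tilt [3.1403 0.0212]
```

Call:
carry_out([
  [[100, 0.013, 0.045, 0.013, 1], [100, 0.027, 0.09, 0.027, 2], [100, 0.04, 0.135, 0.042, 3], [100, 0.052, 0.18, 0.056, 4], [100, 0.06, 0.215, 0.067, 4], [100, 0.06, 0.222, 0.07, 4], [100, 0.06, 0.222, 0.07, 4]],
])

```text
clock: 34.15
eef_pos: [606.0, -232.8, 312.6]
tcp_rot: [3.14, 0.025, -0.116]
contact_force: [-0.3, 0.3, 0.8]
opening: 1.001
```

```bash
python3 - <<'E'
from h import *
c=Cam("wrist","w33.png")
for p in panels(c): 
    print(np.round(p,3)); gshift((*onpanel(p,64),37),p[4])
    for f in (0,.2,.4): print(f,c.proj([(*onpanel(p,58+48*np.sin(f),y),6+48*np.cos(f)) for y in (-13,13)]).round())
    print("stud 17/26:",c.proj([(*onpanel(p,14),17),(*onpanel(p,14),26)]).round(1))
E
```

```text
[ 5.48706e+02 -2.26876e+02  1.03906e+02  7.45720e+01 -1.16000e-01]
now [ 606.3 -231.7  313.5] yaw -0.1146 clk 34.2 -> shift [0.0128 0.0013 0.1213] spin 0.06 rows 2.4
  tilt [3.1399 0.0238]
0 [[292. 202.]
 [258. 202.]]
0.2 [[293. 190.]
 [258. 190.]]
0.4 [[293. 177.]
 [258. 177.]]
stud 17/26: [[275.3 233.8]
 [275.3 238.1]]
```

View pics/w33.png

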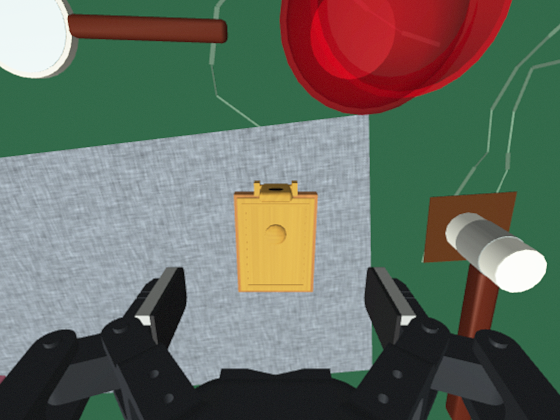

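Call:
carry_out([
  [[100, 0.011, 0.001, 0.02, 0], [100, 0.011, 0.001, 0.05, 0], [100, 0.011, 0.001, 0.08, 0], [100, 0.011, 0.001, 0.105, 0], [100, 0.011, 0.001, 0.118, 0], [100, 0.011, 0.001, 0.121, 0], [100, 0.011, 0.001, 0.121, 0]],
])

```text
clock: 34.9
eef_pos: [614.4, -233.2, 192.8]
tcp_rot: [3.14, 0.024, -0.114]
contact_force: [-0.3, -0.6, 0.6]
opening: 0.997
```

Call:
carry_out([
  [[30, 0, 0, 0, 0], [10, 0, 0, 0, 0], [0, 0, 0, 0, 0], [0, 0, 0, 0, 0], [0, 0, 0, 0, 0], [0, 0, 0, 0, 0], [0, 0, 0, 0, 0]],
])

```text
clock: 35.6
eef_pos: [614.7, -233.3, 193.5]
tcp_rot: [3.14, 0.023, -0.114]
contact_force: [-1.1, 0.2, 6.1]
opening: 0.292
```

```bash
python3 - <<'E'
from h import *
print(r.sense()["contact_force"].round(1),r.sense()["tcp_rot"])
c=Cam("wrist","w34.png")
E
```

```text
[-1.1  0.2  6.1] [ 3.139758    0.02282522 -0.11400147]
```

View pics/w34.png

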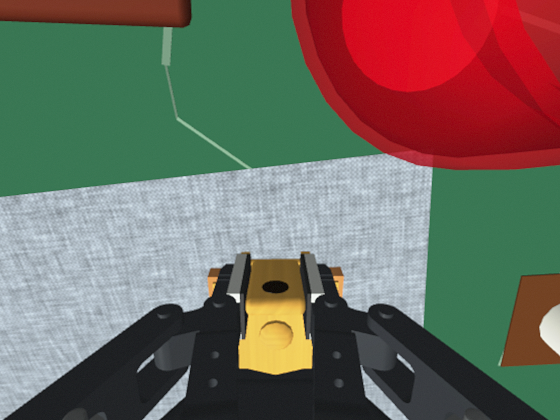

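Call:
carry_out([
  [[0, -0.002, 0, -0.015, 0], [0, -0.006, 0, -0.03, 0], [0, -0.015, 0, -0.05, 0], [0, -0.032, 0, -0.072, 0], [0, -0.055, 0, -0.09, 0], [0, -0.078, 0, -0.102, 0], [0, -0.095, 0, -0.112, 0], [0, -0.105, 0, -0.125, 0]],
])

```text
clock: 36.45
eef_pos: [511.4, -221.1, 322.2]
tcp_rot: [3.14, 0.023, -0.114]
contact_force: [0.2, -0.0, -2.0]
opening: 0.291
```

Call:
carry_out([
  [[0, 0, 0, -0.02, 0], [0, 0, 0, -0.04, 0], [0, 0, 0, -0.055, 0], [0, 0, 0, -0.065, 0], [0, 0, 0, -0.065, 0]],
])

```text
clock: 36.95
eef_pos: [512.9, -221.3, 389.2]
tcp_rot: [3.139, 0.02, -0.114]
contact_force: [0.3, 0.1, -1.8]
opening: 0.288
```

```bash
python3 - <<'E'
from h import *
c=Cam("wrist","w35.png"); print(r.sense()["contact_force"].round(1),r.sense()["opening"])
p=slot(0)+np.array([4,0])
gshift((*p,225),RY)
E
```

```text
[-0.2 -0.  -2.4] 0.2917595543511713
now [ 512.7 -221.2  388. ] yaw -0.1144 clk 37.0 -> shift [-0.0495 -0.5568  0.0079] spin -11.14 rows 11.2
  tilt [3.1394 0.022 ]
```

View pics/w35.png

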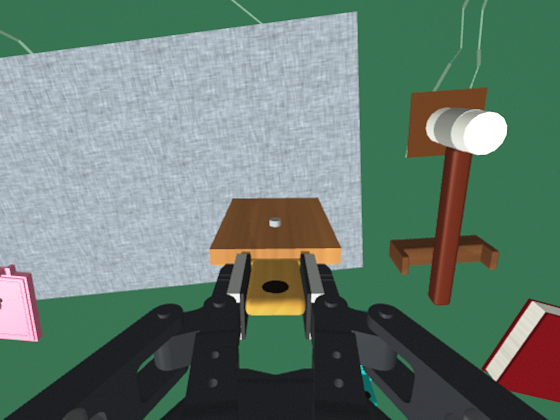

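Call:
carry_out([
  [[0, -0.003, -0.03, 0, -1], [0, -0.007, -0.075, 0, -2], [0, -0.011, -0.12, 0, -3], [0, -0.015, -0.165, 0, -4], [0, -0.019, -0.21, 0, -5], [0, -0.023, -0.255, 0, -6.5], [0, -0.027, -0.3, 0, -8], [0, -0.031, -0.345, 0, -9.5]],
])

```text
clock: 37.8
eef_pos: [520.6, 126.9, 386.9]
tcp_rot: [-3.14, 0.024, 0.053]
contact_force: [1.4, 0.0, -2.2]
opening: 0.287
```

```bash
python3 - <<'E'
from h import *
p=slot(0)+np.array([4,0])
gshift((*p,220),RY)
E
```

```text
now [520.6 126.9 386.9] yaw 0.0526 clk 37.8 -> shift [ 0.0179 -0.2096  0.0118] spin -1.57 rows 4.2
  tilt [-3.1405  0.0236]
```

Call:
carry_out([
  [[0, 0.004, -0.04, 0, -1.5], [0, 0.008, -0.085, 0, -1.5], [0, 0.012, -0.13, 0.003, -1.5], [0, 0.015, -0.165, 0.006, -1.5], [0, 0.018, -0.195, 0.01, -1.5], [0, 0.018, -0.21, 0.012, -1.5], [0, 0.018, -0.21, 0.012, -1.5], [0, 0.018, -0.21, 0.012, -1.5]],
])

```text
clock: 38.6
eef_pos: [526.9, 336.9, 374.0]
tcp_rot: [-3.141, 0.025, 0.079]
contact_force: [-0.0, -0.6, -2.7]
opening: 0.294
```

Call:
carry_out([
  [[0, 0, 0, 0, 0], [0, 0, 0, 0, 0], [0, 0, 0, 0, 0]],
])

```text
clock: 38.9
eef_pos: [527.1, 336.0, 374.2]
tcp_rot: [-3.141, 0.025, 0.078]
contact_force: [-0.7, -0.3, -2.2]
opening: 0.288
```

```bash
python3 - <<'E'
from h import *
p=slot(0)+np.array([4,0])
gshift((*p,220),RY)
c=Cam("wrist","w36.png")
a=c.im[150:300,180:370,::-1]
cv2.imwrite("pics/z36.png",cv2.resize(a,None,fx=4,fy=4,interpolation=cv2.INTER_CUBIC))
E
```

```text
now [527.1 336.  374.2] yaw 0.0782 clk 38.9 -> shift [ 0.0003 -0.0013 -0.0007] spin -0.11 rows 0.0
  tilt [-3.1412  0.0247]
```

View pics/z36.png

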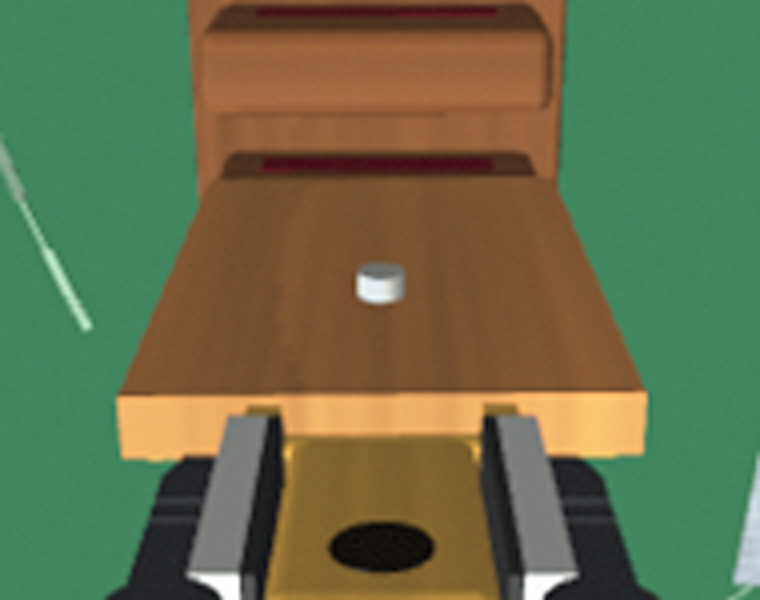

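```bash
python3 - <<'E'
from h import *
c=Cam("wrist")
where(c,[(233,194.6),(319,194.4)],[(209.3,248.5),(341.8,248.0)],0)
E
```

```text
bottom back-face rack x [2.  2.1] y [ 36.1 -39.8] -> mid-thickness vs slot -3.9 y mid -1.8 yaw err -0.002 width 75.8 z 78.3
top back-face rack x [3.7 4. ] y [ 36.3 -39.1] -> mid-thickness vs slot -2.1 y mid -1.4 yaw err -0.004 width 75.4 z 182.3
```

Call:
carry_out([
  [[0, 0.003, -0.0015, 0, 0], [0, 0.003, -0.0015, 0.01, 0], [0, 0.003, -0.0015, 0.02, 0], [0, 0.003, -0.0015, 0.03, 0], [0, 0.003, -0.0015, 0.041, 0], [0, 0.003, -0.0015, 0.041, 0], [0, 0.003, -0.0015, 0.041, 0]],
])

```text
clock: 39.7
eef_pos: [528.9, 338.0, 332.6]
tcp_rot: [-3.142, 0.025, 0.079]
contact_force: [-0.2, -0.0, -1.7]
opening: 0.291
```

```bash
python3 - <<'E'
from h import *
print(r.sense()["contact_force"].round(1))
c=Cam("wrist","w37.png")
a=c.im[150:300,180:370,::-1]
cv2.imwrite("pics/z37.png",cv2.resize(a,None,fx=3,fy=3,interpolation=cv2.INTER_CUBIC))
c=Cam("scene","s37.png")
a=c.im[200:350,330:520,::-1]
cv2.imwrite("pics/zs37.png",cv2.resize(a,None,fx=4,fy=4,interpolation=cv2.INTER_CUBIC))
E
```

```text
[-0.2 -0.  -1.7]
```

View pics/z37.png

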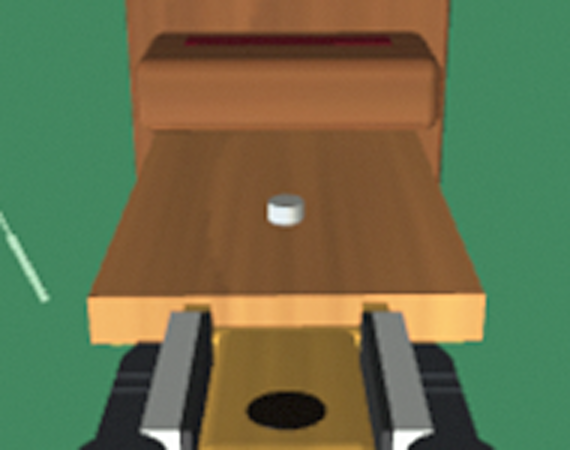

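View pics/zs37.png

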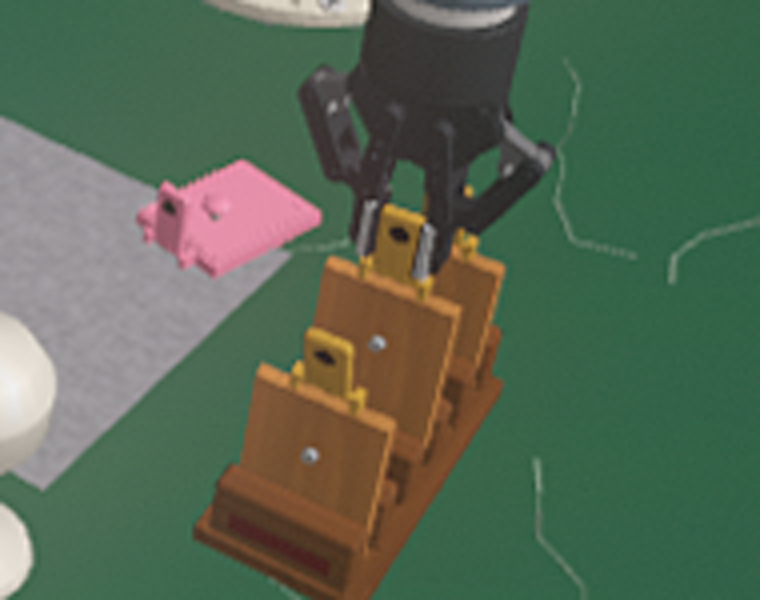

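Call:
carry_out([
  [[0, 0, 0, 0.008, 0], [0, 0, 0, 0.015, 0], [0, 0, 0, 0.02, 0], [0, 0, 0, 0.021, 0], [0, 0, 0, 0.021, 0]],
])

```text
clock: 40.3
eef_pos: [528.5, 338.1, 312.1]
tcp_rot: [-3.141, 0.025, 0.079]
contact_force: [0.4, -0.0, -1.6]
opening: 0.29
```

Call:
carry_out([
  [[0, 0, 0, 0.002, 0], [0, 0, 0, 0.003, 0], [0, 0, 0, 0.003, 0], [0, 0, 0, 0.003, 0]],
])

```text
clock: 40.7
eef_pos: [528.7, 338.2, 309.5]
tcp_rot: [-3.141, 0.024, 0.078]
contact_force: [0.3, 1.5, 0.7]
opening: 0.294
```

Just touching (force from −1.6 to +0.7); a fraction more, then release.

Call:
carry_out([
  [[0, 0, 0, 0.001, 0], [0, 0, 0, 0.001, 0], [0, 0, 0, 0.001, 0]],
])

```text
clock: 41.0
eef_pos: [529.0, 338.3, 309.5]
tcp_rot: [-3.14, 0.022, 0.079]
contact_force: [-0.8, -0.6, 6.7]
opening: 0.294
```

Call:
carry_out([
  [[40, 0, 0, 0, 0], [60, 0, 0, 0, 0], [70, 0, 0, 0, 0], [70, 0, 0, 0, 0], [70, 0, 0, -0.02, 0], [70, 0, 0, -0.06, 0], [70, 0, 0, -0.1, 0], [70, 0, 0, -0.1, 0]],
])

```text
clock: 41.8
eef_pos: [532.6, 339.1, 415.4]
tcp_rot: [-3.136, 0.014, 0.079]
contact_force: [0.4, 0.5, 0.7]
opening: 0.703
```

```bash
python3 - <<'E'
from h import *
c=Cam("wrist","w38.png")
c=Cam("scene","s38.png")
a=c.im[200:350,330:520,::-1]
cv2.imwrite("pics/zs38.png",cv2.resize(a,None,fx=4,fy=4,interpolation=cv2.INTER_CUBIC))
E
```

```text
(no output)
```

View pics/w38.png

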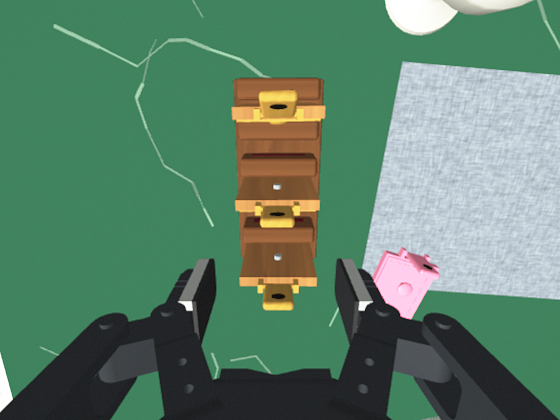

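View pics/zs38.png

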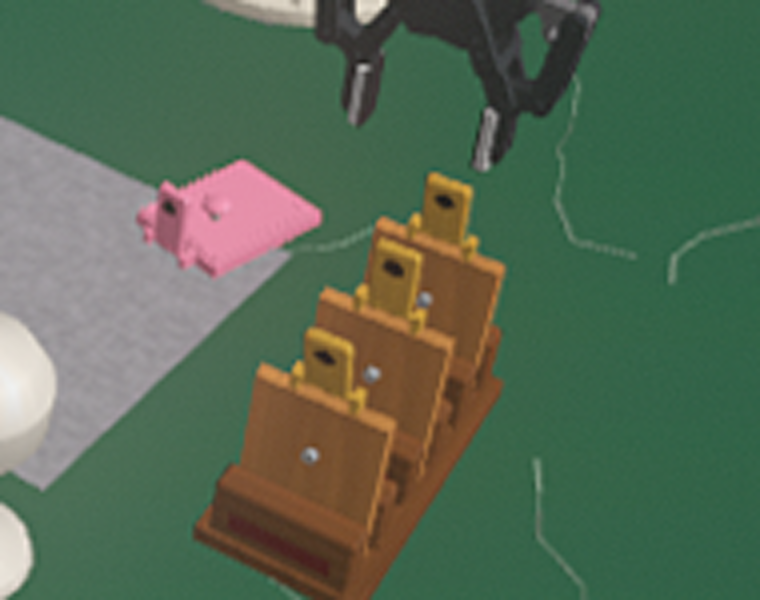

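Call:
carry_out([
  [[70, 0, 0, -0.03, 0], [70, 0, 0.03, -0.06, 0], [70, -0.03, 0.07, -0.08, 0], [70, -0.06, 0.11, -0.08, 0], [70, -0.06, 0.11, -0.08, 0], [70, -0.06, 0.11, -0.08, 0]],
])

```text
clock: 42.5
eef_pos: [481.2, 222.9, 490.4]
tcp_rot: [-3.14, 0.022, 0.077]
contact_force: [-0.2, 0.2, 0.6]
opening: 0.698
```

```bash
python3 - <<'E'
from h import *
c=Cam("scene","s39.png"); c=Cam("top","t39.png")
E
```

```text
(no output)
```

View pics/s39.png

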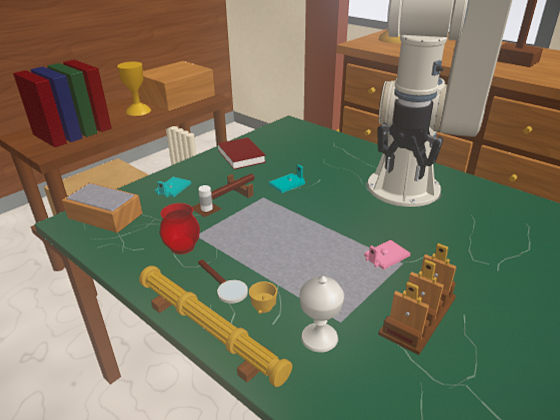

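View pics/t39.png

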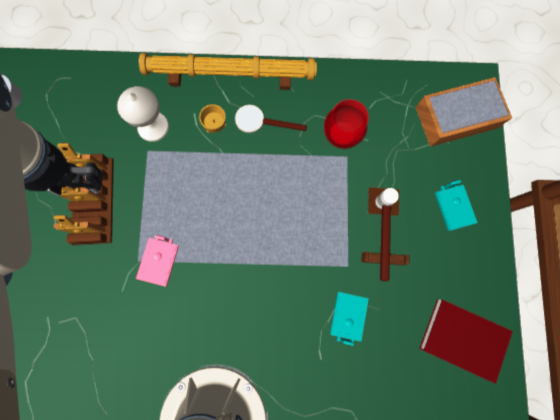

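```bash
python3 - <<'E'
from h import *
print(r.sense()["contact_force"].round(1)); print(workorder.sign_off())
E
```

```text
[ 0.4 -0.2  0.4]
the job is handed in; nothing more can be done
None
```

I handed the job in at about 42.6 s. Three panels were present. I knocked their studs home with the mallet, returned the mallet to its rest, and stood the panels in rack slots −80, 0 and +80 with tongues up.

**Last checks:**
- **Studs:** before each lift, the wrist camera showed all three stud heads at the home height (17 mm above the slab).
- **Mallet:** the head stands on the pad and the handle lies on the ledge between the cheeks.
- **Panels:** the final views show all three upright. I felt each one touch the slot floor with 2–8 N before letting go.
- **Bystanders:** the ciborium, globe, burner cup, mirror and the turquoise and pink look-alikes appear unmoved.

**What went less cleanly:**
- **Blow force:** the mallet slipped about 10° in the grip over the blows. The last blow read 102.5 N at the wrist, probably because the handle's tail touched the slab or the panel. That is below the 120 N limit, but only the reading at the end of each move is reported, so I can't rule out a brief higher peak.
- **Knocked panel:** one panel was knocked about 30 mm aside during the run. I found it again and racked it normally.
- **Tool tilt:** the tool drifted to a tilt of about 0.02 rad and stayed there. The calculations allowed for it.

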